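# Change the pack in the ratchet vise

## Task

The pack of drilled plates in the ratchet vise is finished. Lift the sprung pawl off the ratchet wheel and keep it up until the ram has sprung right back, then lift the drilled plates off the pile and lay them flat in the white tray, side by side or one on another. Then stack all the blank plates that lie on the bench flat on the vise bed, lengthwise between the jaws and squarely one on another, and push the palm knob until the ratchet keeps the sprung pad pressed firmly on the new pack with its ends against the fixed jaw; leave the tools and bottles on the bench where they are.

Things in the scene. Friction and masses are not known exactly. Their poses are not given: they have to be found in the camera images.
- vise: Fixed steel ratchet vise, 310 mm long. Origin on the bench under the inner end of its bed; own x points along the clamping direction to the fixed jaw, z up. In mm: bed x 0 to 112, y -46 to 46, top z 34, open at the sides; fixed jaw face at x 112, top z 92; gear housing x -111 to -59, y -30 to 30, top z 98; ram axis y 0, z 67; sprung pad (70 wide, z 37 to 87), face at x -15 when right back.
- wheel_hub (a point): Axis of the toothed ratchet wheel, 84 mm across, 10 mm thick, axis along vise y, at vise x -85, y 58, z 48 mm. The wheel is geared to the ram, 2.1 mm of ram a tooth: pushed toward the fixed jaw the ram clicks over the teeth; the pawl stops it going back.
- pawl_knob (a point): Middle of the black knob (18 mm across, 16 mm high, on an upright 9 mm stem, 19 mm of it free below the knob) on the pawl's nose; at vise x -69, y 58, z 130 mm while the pawl rests on the wheel. Grip it from above and lift it about the pawl's pivot; a few newtons are enough.
- pawl_pivot (a point): Pawl pivot, axis along vise y, between two upright cheeks (28 mm over both, top z 102) at vise x -135, y 58, z 96 mm; the knob's middle lies 66 mm to its +x and 34 mm above it.
- pawl (a joint): Pawl angle, rad: about 0 resting behind a tooth, growing as it is lifted; clear of the teeth from about 0.13, stop at 0.6. Its spring drops it back when let go.
- ram (a joint): Ram travel toward the fixed jaw, m: 0 right back, 0.030 at the start (clamped), stop 0.040. With the pawl clear, its spring drives it right back within about 1 s.
- pad (a joint): How far the sprung pad is pressed back into the ram head, m: 0 free, stop 0.009; 1500 N/m. Pushing the palm knob takes 7 to 9 N until the pad meets the plates, then rises to about 20 N at 7 mm; on letting go the ram slips back by up to one tooth (2.1 mm).
- palm_knob (a point): Centre of the outer (-x) face of the black palm knob at the ram's -x end: 40 mm across, 22 mm thick, axis along vise x, 67 mm above the bench. Push it along vise +x.
- tray: Loose white open tray, 154 mm (own x) by 209 mm (own y), 64 mm high, walls 4 mm, inner floor 4 mm above the bench. Origin: centre of its underside, z up.
- drilled0: Drilled aluminium plate (five through holes), 100 mm long (own x), 50 mm wide (own y), 18 mm thick, 0.22 kg. Origin: centre of its underside, z up. Bottom of the pile that is clamped in the vise at the start, long side along the vise's x.
- drilled1: Drilled aluminium plate (five through holes), 100 mm long (own x), 50 mm wide (own y), 18 mm thick, 0.22 kg. Origin: centre of its underside, z up. Second in the pile that is clamped in the vise at the start, long side along the vise's x.
- drilled2: Drilled aluminium plate (five through holes), 100 mm long (own x), 50 mm wide (own y), 18 mm thick, 0.22 kg. Origin: centre of its underside, z up. Third, on top of the pile that is clamped in the vise at the start, long side along the vise's x. Not there in some starts.
- blank0: Blank aluminium plate without holes, 100 mm long (own x), 50 mm wide (own y), 18 mm thick, 0.24 kg. Origin: centre of its underside, z up. Lies flat on the bench at the start; one to three of the three blanks are there.
- blank1: Blank aluminium plate without holes, 100 mm long (own x), 50 mm wide (own y), 18 mm thick, 0.24 kg. Origin: centre of its underside, z up. Lies flat on the bench at the start; one to three of the three blanks are there.
- blank2: Blank aluminium plate without holes, 100 mm long (own x), 50 mm wide (own y), 18 mm thick, 0.24 kg. Origin: centre of its underside, z up. Lies flat on the bench at the start; one to three of the three blanks are there.
- chip_brush: Bystander: flux brush, 177 mm. Leave alone.
- calipers: Bystander: slide caliper, 275 mm. Leave alone.
- grease: Bystander: small dark plastic bottle, 44 mm across, 93 mm high. Leave alone.
There are look-alikes about, which are no part of the job. Leave any orange or yellow look-alike of the blank1 alone.

How it is judged (in metres and radians):
On the way:
1. the pawl has been lifted and the ram has sprung right back (value of joint ram below 0.003 m), for 0.2 s.
At the end, for the whole second after the job is handed in: Drilled plates flat (0.2 rad) and at rest in the tray; blanks flat on the bed or each other, middle 58 to 66 mm along vise x, within 20 mm of its middle line, within 0.15 rad of its x; pad pressed back over 1.5 mm, pawl down (x of drilled0 in the frame of tray between -0.06 and 0.06 m and y of drilled0 in the frame of tray between -0.09 and 0.09 m and z of drilled0 in the frame of tray between -0.005 and 0.065 m and angle between each of drilled0, drilled1, drilled2's own z axis and vertical below 0.2 rad and linear speed of each of drilled0, drilled1, drilled2 below 0.02 m/s and x of drilled1 in the frame of tray between -0.06 and 0.06 m and y of drilled1 in the frame of tray between -0.09 and 0.09 m and z of drilled1 in the frame of tray between -0.005 and 0.065 m and x of drilled2 in the frame of tray between -0.06 and 0.06 m and y of drilled2 in the frame of tray between -0.09 and 0.09 m and z of drilled2 in the frame of tray between -0.005 and 0.065 m and x of blank0 in the frame of vise between 0.058 and 0.066 m and y of blank0 in the frame of vise between -0.02 and 0.02 m and z of blank0 in the frame of vise between 0.029 and 0.08 m and angle between each of blank0, blank1, blank2's own z axis and vertical below 0.08 rad and angle between the x axis of each of blank0, blank1, blank2 and the x axis of vise, either way round below 0.15 rad and x of blank1 in the frame of vise between 0.058 and 0.066 m and y of blank1 in the frame of vise between -0.02 and 0.02 m and z of blank1 in the frame of vise between 0.029 and 0.08 m and x of blank2 in the frame of vise between 0.058 and 0.066 m and y of blank2 in the frame of vise between -0.02 and 0.02 m and z of blank2 in the frame of vise between 0.029 and 0.08 m and value of joint pad above 0.0015 m and value of joint pawl below 0.12 rad and angle between tray's own z axis and vertical below 0.1 rad); the robot touches nothing.
It fails at once if a tool or bottle beside the work was shifted by more than 40 mm (distance of any of chip_brush, calipers, grease from where it was at the start of the episode above 0.04 m).
Of blank0, blank1, blank2, drilled2 only 2 to 4 are there at a start; the rules pass over those that are not, and their reading is None.
At some moment in a run one of tray, blank0, blank1, blank2 may be knocked a few centimetres aside while the robot is not near it.
It also fails if it takes over 210 s, if anything falls off the work surface, if the arm or the gripper's body presses on something with over 40 N, if the wrist force passes 120 N, or if a joint passes its speed limit or range.

## Robot

A 6-joint arm with a two-finger parallel gripper is mounted at the origin on a cart in front of the work surface, level with it; the furniture and walls round the work are solid. World frame = base frame: x ahead of the robot, y to its left, z up, the work surface at z = 0. Lengths are in m, angles in degrees, forces in N, time in s.
With the tool pointing down it reaches from about 0.4 to 0.825 m from the base axis. Payload 7 kg.
Tool frame: the origin (TCP) lies midway between the tips of the shut fingers; the grasp point (between the pads) lies 19 mm behind it; z points along the fingers, y is the line along which they close (so a half turn about z gives the same grasp; the last joint's range is limited). The gripper opens to 88 mm and grips with 3 to 60 N. Pads are 19 mm wide; open, the fingers measure 130 mm over their backs; the gripper's body (78 mm by 193 mm) begins 47 mm behind the grasp point.
Start: joints at [-56.201, 20.546, 0.682, 0, -70.136, -16.507], TCP at [0.201, -0.644, 0.201] pointing down, gripper open.
Joint ranges: [-176.03, 176.03], [-82.01, 121.73], [-58.28, 71.71], [-173.87, 95.51], [-174.79, -0.11], [-173.66, 173.66]. Speed limits (degrees/s): [136.94, 136.94, 172.46, 180, 180, 180].

## Interface

Orientations are given as [roll, pitch, yaw] about the fixed x, y, z axes, in that order (R = Rz(yaw) Ry(pitch) Rx(roll)).
In Python, from plant import ctrl gives the robot as it stands. The module is installed in compiled form; this text tells all that it offers.
- The arm moves only by the tool send_rows, never from a script. Its argument "plan" is a list that holds one entry, the list of rows, each a list of 6 numbers: the shift along the tool's x, y, z in cm, then the turn, a rotation vector about the tool's x, y, z in degrees. A call has 1 to 8 rows; each row is the pose to reach, as a shift and turn from the pose commanded when the call began, along the tool's axes at that moment; what a row does not reach only later rows make up. A row lasts 1/12 s, in which the tool goes at most 41.7 mm and 7.16 degrees, less where a joint would pass 70% of its speed; a pose out of reach is approached as far as the arm can. A call with a gripper value outside its range is refused whole. "fingers" is the opening, from 0 (shut) to 1 (fully open), set as the call begins (left out, the last holds). The fingers move at their own pace and stop on an object; the grip force is fixed at half the most. Time passes only in rows, so rows that repeat a pose let the fingers close. It gives the time, the measured TCP pose, the force, the opening and the grip force at its end, in the units of the state.
- ctrl.get_obs(): the state, without advancing time (a new reading comes with each control period).
- ctrl.snapshot(name): name is "scene" or "side" or "wrist"; returns a dict with "img" (420x560x3 uint8, red, green, blue), "K" (3x3 intrinsics, pixels), "pose" (4x4, takes a point from camera to world coordinates). Camera axes: x right, y down, z forward; pixel columns grow to the right and rows downward; lengths in m; the calibration is good to about 2 mm. A picture is of the moment at which its call begins. There is no depth.
- ctrl.close_job(): hands the job in; it is judged then, once.
The state is a dict: "clock": time; "joint_pos": joint angles; "qvel": joint speeds; "tau": joint torques, N m; "tool_pos": TCP position; "orientation": TCP orientation; "force": force on the tool from outside, world axes, zero at the start; "moment": the same for the moment, N m; "opening": finger opening in m; "gripper_force": force on a finger pad.
Only numpy, scipy, OpenCV 4.12 (cv2) and the standard library are available. Lean on these libraries where they do the work, as an engineer would, in place of code of your own. Each camera call takes 0.05 s, during which the arm holds its last target. There are 200 camera calls.

## Working session

There is one attempt and no reset: what is moved stays moved. The work goes in short steps, Python scripts to look and compute and a tool call to move; the robot and the scene stay as the last step left them, time stands still between calls to the robot, and variables do not carry over. Pictures are saved under pics/ and viewed, at most 14 in all, crops included, and the job is handed in when it is done.

Besides the shell and the picture viewer there is one more tool, called after "Emit:" as a command line: name --argument value ..., lists and objects as JSON in quotes. send_rows: Moves the arm, as the interface text tells. Its arguments: {"type":"object","properties":{"plan":{"type":"array","items":{"type":"array","items":{"type":"array","items":{"type":"number"}}}},"fingers":{"type":"number"}},"required":["plan"]}

```bash
mkdir -p pics; cat > h.py <<'E'
import numpy as np, cv2
from plant import ctrl
def snap(n,f=None):
    s=ctrl.snapshot(n)
    if f: cv2.imwrite('pics/'+f,cv2.cvtColor(s['img'],cv2.COLOR_RGB2BGR))
    return s
def ray(s,uv):
    d=np.linalg.inv(s['K'])@[uv[0],uv[1],1]; P=s['pose']
    return P[:3,3],P[:3,:3]@d
def onz(s,uv,z):
    o,d=ray(s,uv); return o+d*(z-o[2])/d[2]
def proj(s,p):
    P=s['pose']; c=P[:3,:3].T@(np.asarray(p,float)-P[:3,3]); q=s['K']@c; return q[:2]/q[2]
def tri(s1,u1,s2,u2):
    o1,d1=ray(s1,u1);o2,d2=ray(s2,u2)
    A=np.c_[d1,-d2];t=np.linalg.lstsq(A,o2-o1,rcond=None)[0]
    a=o1+d1*t[0];b=o2+d2*t[1];return (a+b)/2,np.linalg.norm(a-b)
E
python3 - <<'E'
from h import *
for n in('scene','side'):
    s=snap(n,n+'0.png'); print(n,s['pose'].round(3).tolist(),s['K'].round(1).tolist())
print(ctrl.get_obs())
E
```

```text
scene [[-0.638, -0.524, 0.564, -0.066], [-0.77, 0.419, -0.481, 0.53], [0.016, -0.741, -0.671, 0.848], [0.0, 0.0, 0.0, 1.0]] [[410.4, 0.0, 282.8], [0.0, 410.4, 211.2], [0.0, 0.0, 1.0]]
side [[-0.927, -0.159, 0.341, 0.012], [-0.376, 0.39, -0.841, 1.315], [0.0, -0.907, -0.421, 0.785], [0.0, 0.0, 0.0, 1.0]] [[536.9, 0.0, 278.4], [0.0, 536.9, 209.7], [0.0, 0.0, 1.0]]
{'clock': 0.1, 'joint_pos': array([-5.62012552e+01,  2.05857784e+01,  6.38319722e-01, -1.89182819e-02,
       -7.01363989e+01, -1.65069934e+01]), 'qvel': array([ 0.09185499, -0.10066811,  0.13539335,  0.08935578, -0.04568625,
        0.12139767]), 'tau': array([-2.38335007e-03, -5.84163237e+01,  2.93752205e+01,  7.01561719e+00,
        1.01577325e-02, -6.38546658e-05]), 'tool_pos': array([ 0.20046484, -0.64403148,  0.19982488]), 'orientation': array([ 1.79914545e+02, -6.77657646e-03, -1.62714685e+02]), 'force': array([ 0.55421098,  0.18340061, -0.03237808]), 'moment': array([ 0.0349501 , -0.01704018,  0.03164788]), 'gripper_force': 0.0, 'opening': 0.08734766290538495}
```

View pics/scene0.png

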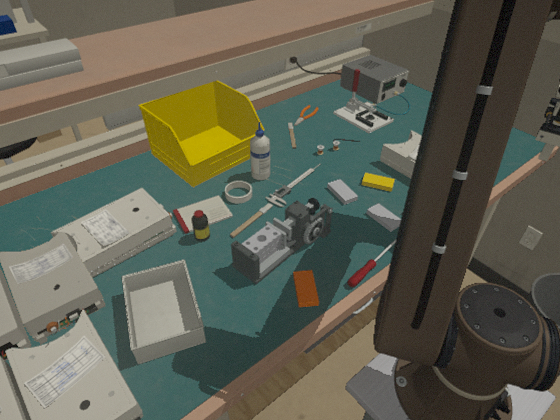

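View pics/side0.png

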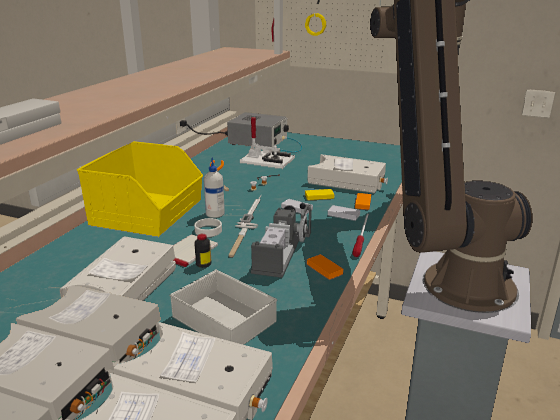

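The scene shows the tray (163,305), the vise (285,235) and two grey plates at (342,190) and (383,216). The look-alikes are yellow (378,182) and orange (306,288), with another orange one in the side view at (363,201). Next I'll zoom in and measure.

```bash
python3 - <<'E'
from h import *
a=cv2.imread('pics/scene0.png')[165:285,210:420]
b=cv2.imread('pics/side0.png')[180:280,235:385]
a=cv2.resize(a,(800,457),interpolation=cv2.INTER_CUBIC)
cv2.imwrite('pics/c1.png',a)
cv2.imwrite('pics/c2.png',cv2.resize(b,(800,533),interpolation=cv2.INTER_CUBIC))
s=snap('scene');t=snap('side')
for u in[(342,190),(383,216),(378,182),(306,288)]:
    p=onz(s,u,.018); print(u,p.round(3),proj(t,p).round())
for u in [(343,212),(363,201)]:
    p=onz(t,u,.018); print(u,p.round(3),proj(s,p).round())
E
```

```text
(342, 190) [ 0.591 -0.279  0.018] [296. 204.]
(383, 216) [ 0.428 -0.286  0.018] [342. 211.]
(378, 182) [ 0.547 -0.402  0.018] [320. 193.]
(306, 288) [0.375 0.072 0.018] [325. 265.]
(343, 212) [ 0.425 -0.28   0.018] [383. 218.]
(363, 201) [ 0.384 -0.395  0.018] [417. 209.]
```

View pics/c1.png

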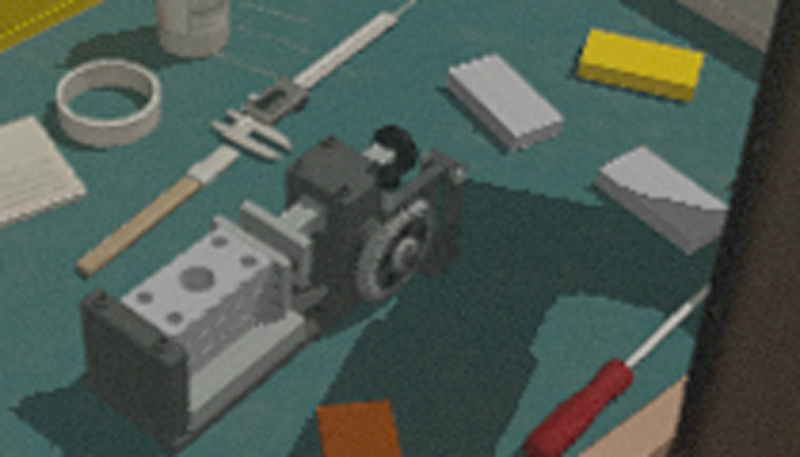

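View pics/c2.png

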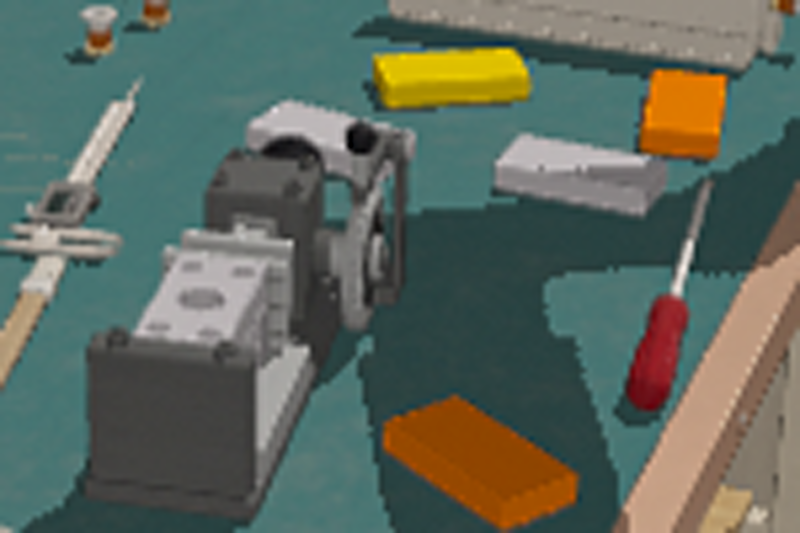

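```bash
python3 - <<'E'
from h import *
s=snap('scene');t=snap('side');w=snap('wrist','w0.png')
A=lambda x,y:(210+x*210/800,165+y*120/457)
B=lambda x,y:(235+x*150/800,180+y*100/533)
for n,a,b in[('hole',(198,280),(203,299)),('jawR',(187,347),(255,350)),('jawL',(84,300),(88,345)),('knob?',(395,150),(295,155)),('hub',(405,250),(378,255)),('cheektop',(459,173),(405,140)),('jawRbot',(187,440),(250,500))]:
    p,e=tri(s,A(*a),t,B(*b));print(n,p.round(3),round(e,4))
o=ctrl.get_obs()
from scipy.spatial.transform import Rotation as R
Rt=R.from_euler('xyz',o['orientation'],degrees=True).as_matrix()
P=w['pose'];print('cam in tool',(Rt.T@(P[:3,3]-o['tool_pos'])).round(4),(Rt.T@P[:3,:3]).round(3).tolist(),w['K'][0,0])
E
```

```text
hole [0.524 0.094 0.09 ] 0.0016
jawR [0.478 0.138 0.092] 0.0035
jawL [0.557 0.165 0.091] 0.0
knob? [ 0.549 -0.109  0.08 ] 0.0018
hub [ 0.482 -0.062  0.051] 0.0044
cheektop [ 0.482 -0.109  0.102] 0.0008
jawRbot [0.477 0.142 0.005] 0.001
cam in tool [ 0.0732 -0.0004 -0.1835] [[0.001, -0.963, -0.27], [1.0, 0.001, 0.001], [-0.0, -0.27, 0.963]] 355.98794883712094
```

```bash
cat >> h.py <<'E'
from scipy.spatial.transform import Rotation as R
def mv(x,y,z,yaw):
    "tool-axes shift (cm) and rotvec (deg) from the present pose to a tool-down pose"
    o=ctrl.get_obs();Rt=R.from_euler('xyz',o['orientation'],degrees=True)
    d=Rt.inv().apply(np.array([x,y,z])-o['tool_pos'])*100
    r=(Rt.inv()*R.from_euler('xyz',[180,0,yaw],degrees=True)).as_rotvec(degrees=True)
    print('mv',d.round(2),r.round(2),'now',o['tool_pos'].round(4),o['orientation'].round(1),'t',round(o['clock'],1))
E
python3 -c "
from h import *
mv(.42,-.42,.38,-123)"
```

```text
mv [-27.62  14.91 -17.95] [ 2.000e-02  1.000e-02 -3.971e+01] now [ 0.2006 -0.6444  0.2004] [ 180.    -0.  -162.7] t 0.3
```

Emit:
send_rows --plan '[[[-27.6,14.9,-18,0,0,-39.7],[-27.6,14.9,-18,0,0,-39.7],[-27.6,14.9,-18,0,0,-39.7],[-27.6,14.9,-18,0,0,-39.7],[-27.6,14.9,-18,0,0,-39.7],[-27.6,14.9,-18,0,0,-39.7],[-27.6,14.9,-18,0,0,-39.7],[-27.6,14.9,-18,0,0,-39.7]]]'

```text
clock: 1.02
tool_pos: [0.4035, -0.4361, 0.3679]
orientation: [-180.0, 0.0, -123.0]
force: [1.0, 0.1, -0.0]
opening: 0.0876
gripper_force: 0.0
```

```bash
python3 -c "
from h import *
mv(.5,-.07,.42,-84);print(ctrl.get_obs()['force'])
snap('wrist','w1.png')"
```

```text
mv [-35.97  11.83  -5.21] [-4.000e-02 -1.000e-02 -3.898e+01] now [ 0.4035 -0.4361  0.3679] [-180.    0. -123.] t 1.0
[ 0.95449537  0.11471909 -0.00965363]
```

Emit:
send_rows --plan '[[[-36,11.8,-5,0,0,-39],[-36,11.8,-5,0,0,-39],[-36,11.8,-5,0,0,-39],[-36,11.8,-5,0,0,-39],[-36,11.8,-5,0,0,-39],[-36,11.8,-5,0,0,-39],[-36,11.8,-5,0,0,-39],[-36,11.8,-5,0,0,-39]]]'

```text
clock: 1.73
tool_pos: [0.4873, -0.1164, 0.4109]
orientation: [-179.9, 0.0, -84.0]
force: [1.3, -0.7, -0.1]
opening: 0.0876
gripper_force: 0.0
```

```bash
python3 -c "
from h import *
mv(.5,-.07,.42,-84)
s=snap('wrist','w2.png');print(s['pose'].tolist())
a=cv2.imread('pics/w1.png');b=cv2.imread('pics/w2.png');cv2.imwrite('pics/w12.png',cv2.resize(np.hstack([a,b]),(800,300)))"
```

```text
mv [-4.48 -1.75 -0.91] [-0.06  0.    0.02] now [ 0.4873 -0.1164  0.4109] [-179.9    0.   -84. ] t 1.7
[[-0.994352920060523, -0.10233664597645552, -0.02809770911304445, 0.4944653068121843], [-0.10612193730143143, 0.957263315476526, 0.2690447532777409, -0.18937406673401225], [-0.0006362314851590577, 0.2705072193734929, -0.9627177361388533, 0.5944922994808447], [0.0, 0.0, 0.0, 1.0]]
```

View pics/w2.png

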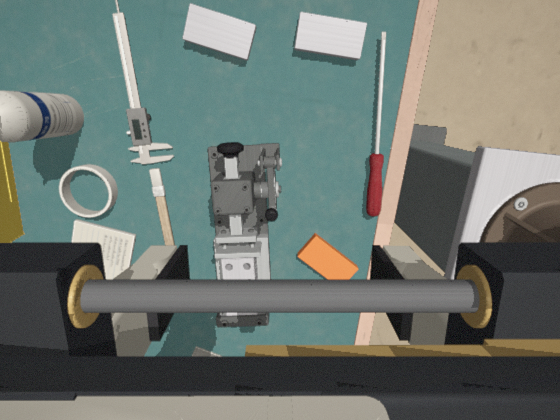

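View pics/w1.png

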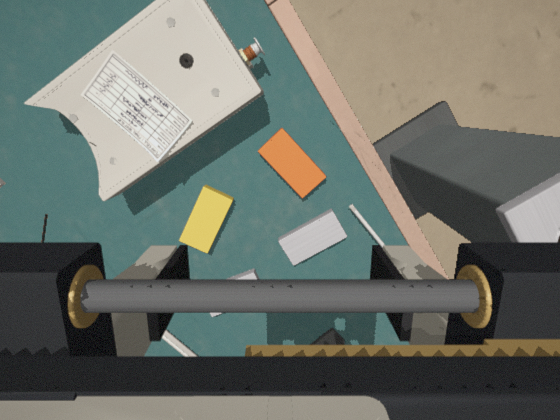

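```bash
python3 -c "
from h import *
a=cv2.imread('pics/w2.png')[130:340,190:310];cv2.imwrite('pics/c3.png',cv2.resize(a,None,fx=2.85,fy=2.85,interpolation=cv2.INTER_CUBIC))"
```

```text
(no output)
```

View pics/c3.png

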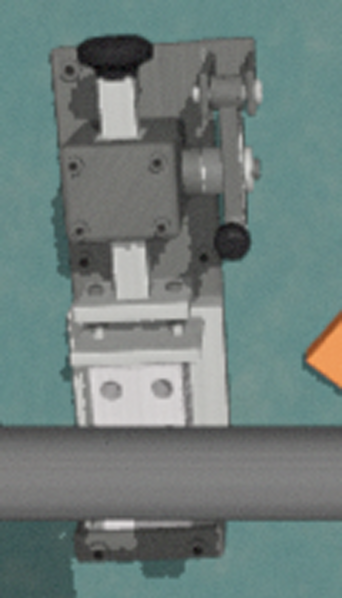

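```bash
python3 - <<'E'
from h import *
s=dict(K=ctrl.snapshot('wrist')['K'],pose=np.array([[-0.994352920060523, -0.10233664597645552, -0.02809770911304445, 0.4944653068121843], [-0.10612193730143143, 0.957263315476526, 0.2690447532777409, -0.18937406673401225], [-0.0006362314851590577, 0.2705072193734929, -0.9627177361388533, 0.5944922994808447],[0,0,0,1]]))
C=lambda x,y:(190+x/2.85,130+y/2.85)
P={}
for n,u,z in[('b1',(73,165),.098),('b2',(155,165),.098),('b3',(80,230),.098),('b4',(162,228),.098),('knob',(232,241),.134),('j1',(97,552),.092),('j2',(197,550),.092),('h1',(111,390),.088),('h2',(163,388),.088),('pk',(114,56),.067)]:
    P[n]=onz(s,C(*u),z);print(n,P[n].round(4))
hc=(P['b1']+P['b2']+P['b3']+P['b4'])/4;jc=(P['j1']+P['j2'])/2
v=jc-hc;print('hc',hc,'jc',jc,'len',np.linalg.norm(v[:2]),'yaw',np.degrees(np.arctan2(v[1],v[0])))
for a,b in(('b1','b3'),('b2','b4'),('b2','b1'),('b4','b3'),('j2','j1'),('h2','h1')):
    v=P[b]-P[a];print(a,b,np.degrees(np.arctan2(v[1],v[0])),np.linalg.norm(v))
yaw=np.radians(96);c,q=np.cos(yaw),np.sin(yaw);Rv=np.array([[c,-q],[q,c]])
o1=hc[:2]-Rv@[-.085,0];o2=P['knob'][:2]-Rv@[-.069,.058];print('origin',o1,o2,'from scene hole',np.array([.524,.094])-Rv@[.062,0])
# blanks by mask
im=cv2.imread('pics/w2.png');hsv=cv2.cvtColor(im,cv2.COLOR_BGR2HSV)
m=((hsv[...,1]<50)&(hsv[...,2]>120)).astype(np.uint8);m[75:]=0;m[:,:175]=0;m[:,372:]=0
for c in cv2.findContours(m,0,2)[0]:
    if cv2.contourArea(c)<500: continue
    bx=cv2.boxPoints(cv2.minAreaRect(c));w=np.array([onz(s,p,.014) for p in bx]);print('blank',cv2.minAreaRect(c),w.mean(0).round(4))
    for i in range(2):
        d=w[i+1]-w[i];print('  edge',np.linalg.norm(d).round(4),np.degrees(np.arctan2(d[1],d[0])).round(1))
# tray in scene
t=snap('scene');im=cv2.cvtColor(t['img'],cv2.COLOR_RGB2BGR);hsv=cv2.cvtColor(im,cv2.COLOR_BGR2HSV)
for n,u in[('a',(123,274)),('b',(184,261)),('c',(204,342)),('d',(132,361))]:
    print('tray',n,onz(t,u,.064).round(4))
E
```

```text
b1 [ 0.5734 -0.0681  0.098 ]
b2 [ 0.5326 -0.0725  0.098 ]
b3 [ 0.5679 -0.0346  0.098 ]
b4 [ 0.5264 -0.0401  0.098 ]
knob [ 0.4905 -0.048   0.134 ]
j1 [0.5479 0.1565 0.092 ]
j2 [0.4916 0.1491 0.092 ]
h1 [0.5472 0.0575 0.088 ]
h2 [0.5191 0.0533 0.088 ]
pk [ 0.5606 -0.1205  0.067 ]
hc [ 0.55009456 -0.05381065  0.098     ] jc [0.51971908 0.15279885 0.092     ] len 0.20883044414544288 yaw 98.36364085011542
b1 b3 99.33849701051518 0.03400360973903519
b2 b4 100.77545524634807 0.032994461983952714
b2 b1 6.100047410624177 0.04109179298819162
b4 b3 7.556942960416525 0.041873816462382
j2 j1 7.426505003720445 0.05674227064044794
h2 h1 8.507402549839725 0.028376357230772004
origin [0.54120964 0.03072371] [0.54101453 0.02666211] from scene hole [0.53048076 0.03233964]
blank ((330.60101318359375, 31.913970947265625), (69.05016326904297, 43.734039306640625), 9.7824068069458) [ 0.4302 -0.303   0.014 ]
  edge 0.059 -93.9
  edge 0.1016 177.3
blank ((218.53306579589844, 30.829702377319336), (73.273681640625, 37.173980712890625), 17.700428009033203) [ 0.596  -0.2868  0.014 ]
  edge 0.0515 -107.0
  edge 0.1056 169.9
tray a [0.6605 0.4135 0.064 ]
tray b [0.6048 0.2785 0.064 ]
tray c [0.3815 0.3576 0.064 ]
tray d [0.4366 0.4923 0.064 ]
```

The close crop confirms which parts are which. The vise sits at about (0.538, 0.030), yaw 98°, and the pawl knob at about (0.490, -0.047). There are three drilled plates, since the pile top is at z≈0.09, and two grey blanks at (0.596,-0.287) and (0.430,-0.303). Next, the pawl.

```bash
cat >> h.py <<'E'
VY=98.0;VO=np.array([.538,.030])
def V(x,y,z):
    "vise mm -> world m"
    c,q=np.cos(np.radians(VY)),np.sin(np.radians(VY));return (VO[0]+(c*x-q*y)/1e3,VO[1]+(q*x+c*y)/1e3,z/1e3)
E
python3 -c "
from h import *
mv(.490,-.047,.20,-82)"
```

```text
mv [-6.8  -0.92 21.06] [-0.06  0.01 -1.72] now [ 0.4881 -0.1156  0.4106] [-179.9    0.   -83.7] t 1.9
```

Emit:
send_rows --plan '[[[-6.8,-0.9,21.1,0,0,-1.7],[-6.8,-0.9,21.1,0,0,-1.7],[-6.8,-0.9,21.1,0,0,-1.7],[-6.8,-0.9,21.1,0,0,-1.7],[-6.8,-0.9,21.1,0,0,-1.7],[-6.8,-0.9,21.1,0,0,-1.7],[-6.8,-0.9,21.1,0,0,-1.7],[-6.8,-0.9,21.1,0,0,-1.7]]]' --fingers 0.45

```text
clock: 2.55
tool_pos: [0.4892, -0.0507, 0.1993]
orientation: [179.9, -0.0, -82.3]
force: [0.3, 0.7, -0.0]
opening: 0.042
gripper_force: 0.0
```

```bash
python3 -c "
from h import *
mv(.490,-.047,.112,-82)
s=snap('wrist','w3.png');print(proj(s,(.490,-.047,.138)),proj(s,(.490,-.047,.122)))"
```

```text
mv [-0.36 -0.14  8.73] [ 0.06 -0.05 -0.32] now [ 0.4892 -0.0507  0.1993] [179.9  -0.  -82.3] t 2.5
[276.81226994 217.17940954] [276.9276204  210.91814547]
```

View pics/w3.png

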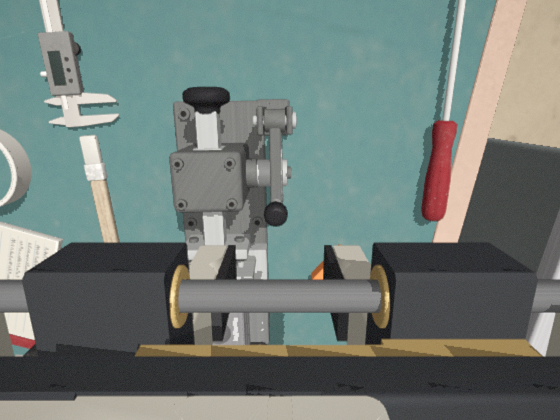

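The knob appears at (275,214), and the prediction was (277,214), so the estimate holds. Descending.

Emit:
send_rows --plan '[[[-0.2,-0.1,4,0,0,0],[-0.3,-0.1,7,0,0,-0.3],[-0.3,-0.1,8.7,0,0,-0.3],[-0.3,-0.1,8.7,0,0,-0.3],[-0.3,-0.1,8.7,0,0,-0.3]]]'

```text
clock: 3.02
tool_pos: [0.4909, -0.0472, 0.1135]
orientation: [-179.9, -0.0, -82.0]
force: [-0.3, 0.3, 1.0]
opening: 0.0393
gripper_force: 0.0
```

Emit:
send_rows --plan '[[[0,0,0,0,0,0],[0,0,0,0,0,0],[0,0,0,0,0,0],[0,0,0,0,0,0],[0,0,0,0,0,0],[0,0,0,0,0,0]]]' --fingers 0

```text
clock: 3.52
tool_pos: [0.4901, -0.0466, 0.1126]
orientation: [-180.0, 0.0, -82.0]
force: [-0.0, -0.1, -0.3]
opening: 0.0051
gripper_force: 0.0
```

```bash
python3 -c "
from h import *
s=snap('scene');t=snap('side');w=snap('wrist')
o=ctrl.get_obs();print(o['tool_pos'],o['opening'],o['gripper_force'])
g=o['tool_pos']+[0,0,.019]
for q in (s,t,w): print(proj(q,g),proj(q,(.490,-.047,.130)))
c=lambda q,x,y:cv2.resize(q['img'][y:y+100,x:x+133],(400,300),interpolation=cv2.INTER_CUBIC)
u=proj(s,g).astype(int);v=proj(t,g).astype(int)
a=np.hstack([c(s,u[0]-66,u[1]-50),c(t,v[0]-66,v[1]-50)]);b=np.hstack([cv2.resize(w['img'],(400,300)),a[:,:400]*0])
cv2.imwrite('pics/m4.png',np.vstack([a,b])[...,::-1])"
```

```text
[ 0.48989737 -0.04660326  0.11223395] 0.0007650023622177715 0.0
[312.54462445 210.65750154] [312.59923733 210.92369892]
[301.74730874 204.8475908 ] [301.75234635 205.1718182 ]
[278.45292545 258.27799269] [278.36697235 256.5262952 ]
```

View pics/m4.png

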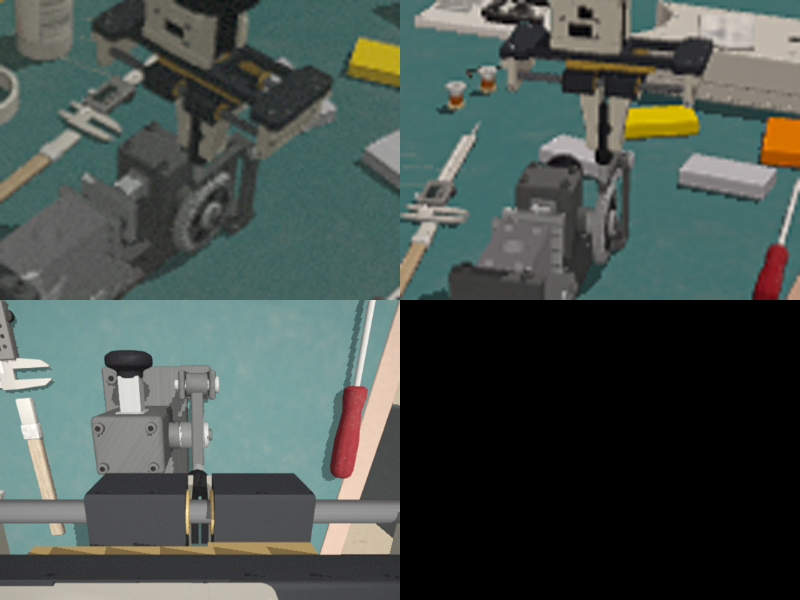

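```bash
python3 - <<'E'
from h import *
w=snap('wrist','w4.png');o=ctrl.get_obs()
T=np.eye(4);T[:3,:3]=R.from_euler('xyz',o['orientation'],degrees=True).as_matrix();T[:3,3]=o['tool_pos']
C=np.linalg.inv(T)@w['pose']
def at(p,e):
    M=np.eye(4);M[:3,:3]=R.from_euler('xyz',e,degrees=True).as_matrix();M[:3,3]=p;return dict(K=w['K'],pose=M@C)
s2=at([.4881,-.1156,.4106],[-179.9,0,-83.7]);s3=at([.4892,-.0507,.1993],[179.9,0,-82.3])
U=[]
for f,c in(('w2.png',(271,214)),('w3.png',(275,214)),('w4.png',(277,250))):
    g=cv2.imread('pics/'+f).max(2)
    x,y=c;print(f);sub=g[y-22:y+22:2,x-22:x+22:2]
    print('\n'.join(''.join('#' if v<45 else '+' if v<70 else '.' for v in r) for r in sub))
    m=((g<45)*1).astype(np.uint8);yy,xx=np.mgrid[:420,:560];m[(xx-x)**2+(yy-y)**2>20**2]=0
    n,l,st,ce=cv2.connectedComponentsWithStats(m);i=1+st[1:,4].argmax();print(st[i],ce[i]);U.append(ce[i])
print(tri(s2,U[0],s3,U[1]))
E
```

```text
w2.png
..+...................
..+...................
..+...................
..++++................
..++....+.............
..++....+.............
..+.....+.............
..+.+...+.............
..........+#..........
....+...+##+#+........
........+#+.+#........
........#+####+.......
......+.#++++#........
......+.+#####........
.....+#++#+#+.........
......+...............
......................
......................
......................
......................
......................
......................
[265 208  12  13  64] [269.828125 214.1875  ]
w3.png
......................
......................
......................
......................
......................
.........+##+.........
........###++##.......
.......###+++++#......
......+#+++...+++.....
......#+++....+++.....
......#++++++++++.....
......#++++++++++.....
......#++++++++++.....
....+.#+++++++++#.....
.++...+#+++++++++.....
.##+...###++++##......
.+#.....+#####+.......
......................
......................
......................
......................
......................
[264 202  22  24 108] [272.0462963  212.93518519]
w4.png
......................
......................
......................
......................
......................
.........+#++.........
......#########+......
....+###########+.....
+++++.+.++#+++++#....+
++++.....+++##+##....+
+++++....+++#++++....+
+++++....++++++++....+
+++++....++++++++....+
+++++....+#+#++++....+
+++++....+++#++++....+
+++++...++++#++++....+
+++++...+#++#++++....#
+++++...####+####....#
+++++...####+####....#
++++....####+####....+
++++....####+####....+
++++....#########.....
[271 253  18  18 164] [278.70121951 264.        ]
(array([ 0.49354937, -0.04781229,  0.13344245]), np.float64(0.0008789531571607049))
```

```bash
python3 - <<'E'
from h import *
w=snap('wrist');t=snap('side');o=ctrl.get_obs()
def TT(p,e):
    M=np.eye(4);M[:3,:3]=R.from_euler('xyz',e,degrees=True).as_matrix();M[:3,3]=p;return M
C=np.linalg.inv(TT(o['tool_pos'],o['orientation']))@w['pose']
s2=dict(K=w['K'],pose=TT([.4873,-.1164,.4109],[-179.9,0,-84])@C);s3=dict(K=w['K'],pose=TT([.4892,-.0507,.1993],[179.9,0,-82.3])@C)
a,b,c=(271,214.7),(275.3,214),(302.5,205.9)
for x in((s2,a,s3,b),(s2,a,t,c),(s3,b,t,c)): print(tri(*x))
# gripper pads in current wrist image: where do known tool points project?
for x in(0,-.0095,.0095):
  for z in(0,-.019,-.038): print(x,z,proj(w,TT(o['tool_pos'],o['orientation'])[:3]@[x,0,z,1]).round(1))
im=cv2.hconcat([cv2.resize(w['img'][190:310,220:340],(600,600),interpolation=3)[...,::-1][:,100:500],cv2.resize(t['img'][170:230,275:335],(600,600),interpolation=3)[...,::-1][:,100:500]])
cv2.imwrite('pics/m5.png',im)
E
```

```text
(array([ 0.49138353, -0.04949595,  0.13950707]), np.float64(0.00018240237022268171))
(array([ 0.48947126, -0.04652362,  0.12816929]), np.float64(0.003827888249059873))
(array([ 0.48937011, -0.04668552,  0.12805289]), np.float64(0.0035220675829987324))
0 0 [278.5 244.1]
0 -0.019 [278.5 258.3]
0 -0.038 [278.4 275.6]
-0.0095 0 [278.5 260. ]
-0.0095 -0.019 [278.5 275.5]
-0.0095 -0.038 [278.4 294.6]
0.0095 0 [278.6 227.9]
0.0095 -0.019 [278.5 240.5]
0.0095 -0.038 [278.4 256.1]
```

View pics/m5.png

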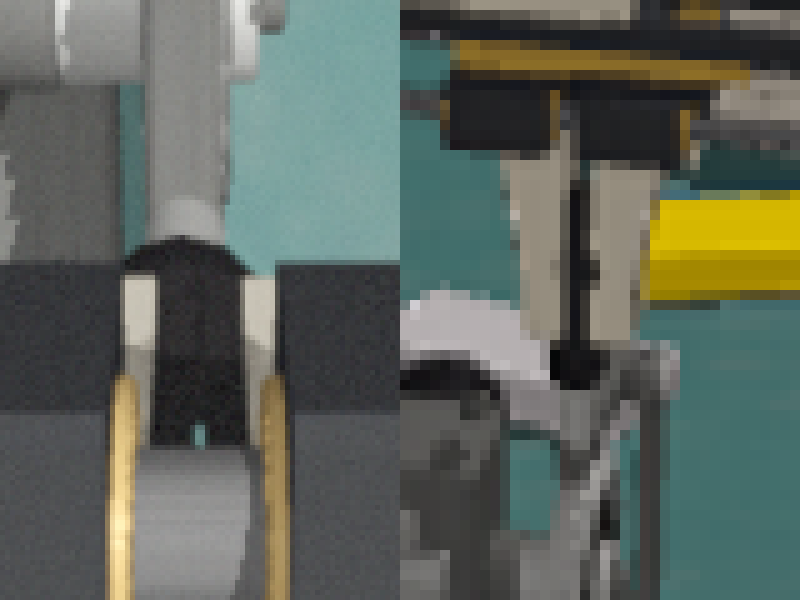

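The closed tips sit at the level of the knob top, about 20 mm higher than I assumed. I'll open, go down and grip again.

Emit:
send_rows --plan '[[[0,0,0,0,0,0],[0,0,0,0,0,0],[0,0,0,0,0,0],[0,0,0,0,0,0],[0,0,0.5,0,0,0],[0,0,1,0,0,0],[0,0,1,0,0,0]]]' --fingers 0.38

```text
clock: 4.4
tool_pos: [0.489, -0.0467, 0.1009]
orientation: [179.9, 0.0, -82.0]
force: [-0.7, 0.0, -0.5]
opening: 0.0328
gripper_force: 0.0
```

Emit:
send_rows --plan '[[[0,0,0,0,0,0],[0,0,0,0,0,0],[0,0,0,0,0,0],[0,0,0,0,0,0],[0,0,0,0,0,0],[0,0,0,0,0,0]]]' --fingers 0

```text
clock: 4.9
tool_pos: [0.4913, -0.0465, 0.1026]
orientation: [-179.9, -0.0, -82.0]
force: [4.2, -2.3, -2.7]
opening: 0.0165
gripper_force: 30.0
```

Emit:
send_rows --plan '[[[0.2,0,-0.5,0,0,0],[0.5,0,-1.0,0,0,0],[0.9,0,-1.4,0,0,0],[1.3,0,-1.8,0,0,0],[1.3,0,-1.8,0,0,0],[1.3,0,-1.8,0,0,0],[1.3,0,-1.8,0,0,0],[1.3,0,-1.8,0,0,0]]]'

```text
clock: 5.57
tool_pos: [0.4932, -0.059, 0.1206]
orientation: [-179.8, 0.0, -82.0]
force: [4.9, 0.8, -4.5]
opening: 0.0162
gripper_force: 30.0
```

Emit:
send_rows --plan '[[[0,0,0,0,0,0],[0,0,0,0,0,0],[0,0,0,0,0,0],[0,0,0,0,0,0],[0,0,0,0,0,0],[0,0,0,0,0,0],[0,0,0,0,0,0],[0,0,0,0,0,0]]]'

```text
clock: 6.23
tool_pos: [0.4931, -0.0589, 0.1205]
orientation: [-179.8, 0.0, -82.0]
force: [6.1, 1.0, -3.2]
opening: 0.017
gripper_force: 30.0
```

Emit:
send_rows --plan '[[[0,0,0,0,0,0],[0,0,0,0,0,0],[0,0,0,0,0,0],[0,0,0,0,0,0],[0,0,0,0,0,0],[0,0,0,0,0,0],[0,0,0,0,0,0],[0,0,0,0,0,0]]]'

```text
clock: 6.9
tool_pos: [0.4932, -0.0589, 0.1205]
orientation: [-179.8, 0.0, -82.0]
force: [4.5, 0.3, -3.6]
opening: 0.0164
gripper_force: 30.0
```

```bash
python3 -c "
from h import *
s=snap('scene','s6.png');t=snap('side','t6.png');w=snap('wrist','w6.png')
c=lambda q,u:cv2.resize(q['img'][u[1]-50:u[1]+50,u[0]-66:u[0]+67],(400,300),interpolation=3)
cv2.imwrite('pics/m6.png',np.vstack([np.hstack([c(s,(290,235)),c(t,(285,225))]),np.hstack([cv2.resize(w['img'],(400,300)),cv2.resize(t['img'],(400,300))])])[...,::-1])"
```

```text
(no output)
```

View pics/m6.png

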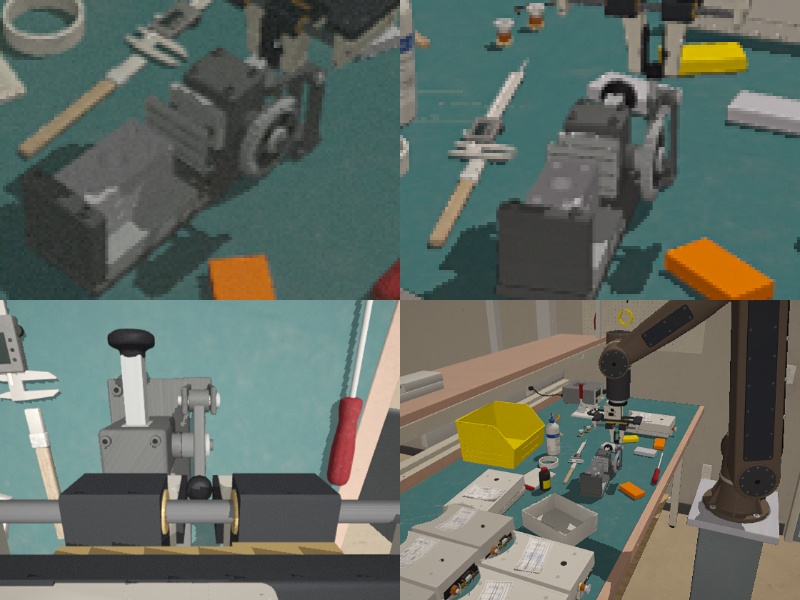

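The ram is right back: the palm knob is fully out at (130,340) and there's a gap behind the plates. I'll release the pawl and move over the pile, then touch-test to find the true tip height.

Emit:
send_rows --plan '[[[0,0,0,0,0,0],[0,0,0,0,0,0],[0,0,0,0,0,0],[0,0,0,0,0,0],[0,0,-4,0,0,0],[0,0,-7,0,0,0],[0,0,-7,0,0,0]]]' --fingers 0.45

```text
clock: 7.63
tool_pos: [0.4948, -0.0596, 0.1962]
orientation: [-179.5, -0.1, -81.9]
force: [1.6, -0.2, 0.1]
opening: 0.0394
gripper_force: 0.0
```

```bash
python3 -c "
from h import *
print(V(62,0,88));mv(*V(62,0,110),-82)"
```

```text
(np.float64(0.5293712677404759), np.float64(0.09139662026197737), 0.088)
mv [-14.48  -5.47   8.64] [-0.47 -0.06  0.05] now [ 0.4948 -0.0596  0.1962] [-1.795e+02 -1.000e-01 -8.190e+01] t 7.6
```

Emit:
send_rows --plan '[[[-4,-1.5,0,0,0,0],[-8,-3,0,0,0,0],[-12,-4.5,2,0,0,0],[-14.5,-5.5,5,0,0,0],[-14.5,-5.5,8.6,0,0,0],[-14.5,-5.5,8.6,0,0,0],[-14.5,-5.5,8.6,0,0,0]]]' --fingers 0

```text
clock: 8.22
tool_pos: [0.5243, 0.0911, 0.1027]
orientation: [179.7, -0.1, -81.9]
force: [0.8, -0.0, 1.0]
opening: 0.0015
gripper_force: 0.0
```

Emit:
send_rows --plan '[[[0,0,0.4,0,0,0],[0,0,0.8,0,0,0],[0,0,1.2,0,0,0],[0,0,1.5,0,0,0],[0,0,1.8,0,0,0],[0,0,1.8,0,0,0]]]'

```text
clock: 8.72
tool_pos: [0.5258, 0.0913, 0.0861]
orientation: [180.0, 0.0, -82.0]
force: [-0.5, -0.1, -0.1]
opening: 0.0005
gripper_force: 0.0
```

Emit:
send_rows --plan '[[[0,0,0.25,0,0,0],[0,0,0.5,0,0,0],[0,0,0.5,0,0,0]]]'

```text
clock: 8.97
tool_pos: [0.5258, 0.0916, 0.0807]
orientation: [180.0, -0.0, -82.0]
force: [0.3, -0.0, 0.6]
opening: 0.0005
gripper_force: 0.0
```

Emit:
send_rows --plan '[[[0,0,0.25,0,0,0],[0,0,0.5,0,0,0],[0,0,0.5,0,0,0]]]'

```text
clock: 9.22
tool_pos: [0.5257, 0.0916, 0.0756]
orientation: [180.0, -0.0, -82.0]
force: [-0.3, -0.1, 0.7]
opening: 0.0007
gripper_force: 0.0
```

Emit:
send_rows --plan '[[[0,0,0.25,0,0,0],[0,0,0.5,0,0,0],[0,0,0.5,0,0,0]]]'

```text
clock: 9.47
tool_pos: [0.5257, 0.0916, 0.0706]
orientation: [180.0, -0.0, -82.0]
force: [-0.6, -0.1, 0.1]
opening: 0.0005
gripper_force: 0.0
```

Emit:
send_rows --plan '[[[0,0,0.2,0,0,0],[0,0,0.3,0,0,0],[0,0,0.3,0,0,0]]]'

```text
clock: 9.72
tool_pos: [0.5259, 0.0917, 0.0679]
orientation: [180.0, -0.0, -82.0]
force: [0.4, 0.2, 0.4]
opening: 0.0002
gripper_force: 0.0
```

Emit:
send_rows --plan '[[[0,0,0.2,0,0,0],[0,0,0.3,0,0,0],[0,0,0.3,0,0,0]]]'

```text
clock: 9.97
tool_pos: [0.5258, 0.0917, 0.0649]
orientation: [180.0, -0.0, -82.0]
force: [0.9, 0.2, 0.7]
opening: 0.0005
gripper_force: 0.0
```

```bash
python3 -c "
from h import *
s=snap('scene','s7.png');t=snap('side','t7.png');w=snap('wrist','w7.png')
c=lambda q,u:cv2.resize(q['img'][u[1]-50:u[1]+50,u[0]-66:u[0]+67],(400,300),interpolation=3)
cv2.imwrite('pics/m7.png',np.vstack([np.hstack([c(s,(270,235)),c(t,(280,235))]),np.hstack([cv2.resize(w['img'],(400,300)),c(s,(165,305))])])[...,::-1])
p=ctrl.get_obs()['tool_pos'];print(p,proj(s,p),proj(t,p))"
```

```text
[0.52603371 0.09174835 0.06522516] [262.52047419 244.39208785] [272.43988604 243.13067145]
```

View pics/m7.png

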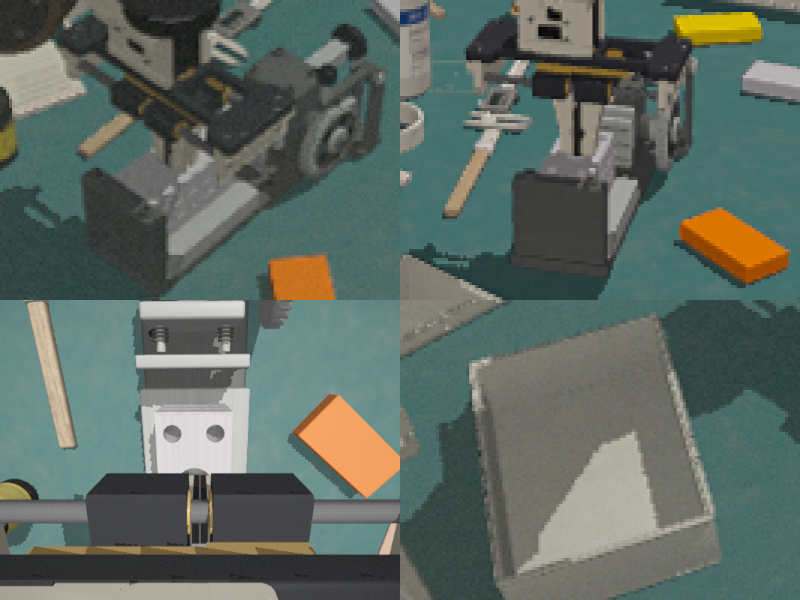

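Emit:
send_rows --plan '[[[0,0,0.1,0,0,0],[0,0,0.2,0,0,0],[0,0,0.2,0,0,0]]]'

```text
clock: 10.37
tool_pos: [0.5258, 0.0917, 0.063]
orientation: [180.0, -0.0, -82.0]
force: [-0.9, 0.5, -0.2]
opening: 0.0003
gripper_force: 0.0
```

Emit:
send_rows --plan '[[[0,0,0.1,0,0,0],[0,0,0.2,0,0,0],[0,0,0.2,0,0,0]]]'

```text
clock: 10.62
tool_pos: [0.5261, 0.0918, 0.0624]
orientation: [-180.0, -0.0, -82.0]
force: [-5.5, 0.7, 11.4]
opening: 0.0003
gripper_force: 6.2
```

```bash
python3 -c "
from h import *
t=snap('scene');P=[]
for u in[(123,275.7),(184.3,261),(204.7,328.3),(131.3,347.7)]: P.append(onz(t,u,.064));print(P[-1].round(4))
P=np.array(P);print('centre',P.mean(0))
for i in range(4):
    d=P[(i+1)%4]-P[i];print(np.linalg.norm(d),np.degrees(np.arctan2(d[1],d[0])))"
```

```text
[0.6555 0.4156 0.064 ]
[0.6043 0.2779 0.064 ]
[0.4086 0.3393 0.064 ]
[0.465  0.4809 0.064 ]
centre [0.53335964 0.37843376 0.064     ]
0.14691463357440157 -110.39944164516149
0.20513251863888296 162.60405636273416
0.1524614841963746 68.2858837322495
0.20142096573707297 -18.90826020455416
```

Contact came at TCP z 0.0625 on the 0.088 top, so the real tips are about 25 mm above the reported TCP. I'll use that offset from here on. Next, check where the pile sits along the vise.

```bash
python3 -c "
from h import *
w=snap('wrist','w8.png')
g=w['img'].max(2)
# near end edge of top plate: column profile
for c in (240,255,270,285,300):
    print(c,g[130:175,c].tolist())
print('rows 170',g[180,190:350].tolist())
for u in[(217,152),(325,152)]: print(onz(w,u,.088))
mv(*V(62,0,120),-82)
print(V(12,25,88),V(12,-25,88))"
```

```text
240 [144, 143, 144, 144, 143, 146, 144, 145, 144, 146, 144, 145, 145, 144, 145, 151, 163, 169, 176, 195, 168, 165, 176, 193, 169, 163, 167, 185, 224, 223, 213, 216, 217, 218, 216, 216, 218, 216, 216, 217, 217, 217, 218, 218, 217]
255 [140, 141, 140, 140, 139, 140, 142, 139, 142, 140, 141, 139, 139, 139, 140, 144, 165, 164, 167, 176, 169, 164, 161, 167, 170, 162, 161, 181, 220, 218, 209, 220, 220, 219, 220, 218, 219, 219, 220, 219, 218, 220, 220, 219, 219]
270 [147, 146, 145, 146, 145, 144, 145, 145, 147, 147, 146, 145, 148, 143, 146, 144, 163, 168, 178, 176, 160, 165, 173, 185, 163, 164, 166, 190, 221, 219, 210, 221, 221, 221, 221, 222, 222, 220, 221, 222, 220, 221, 222, 221, 221]
285 [142, 140, 141, 141, 142, 139, 140, 139, 143, 141, 139, 139, 142, 142, 137, 139, 159, 166, 174, 162, 162, 165, 175, 160, 161, 161, 166, 189, 220, 217, 211, 222, 222, 223, 222, 222, 222, 223, 222, 222, 223, 222, 224, 221, 222]
300 [147, 145, 146, 146, 147, 144, 147, 145, 147, 144, 147, 148, 144, 144, 139, 141, 159, 170, 190, 165, 161, 162, 176, 172, 160, 162, 166, 197, 218, 217, 213, 221, 223, 224, 223, 
[... 469 characters left out ...]
19, 217, 217, 220, 219, 221, 222, 223, 222, 223, 223, 224, 224, 222, 221, 222, 224, 223, 222, 213, 170, 122, 113, 114, 114, 113, 114, 114, 113, 112, 112, 108, 111, 113, 111, 110, 104, 105, 96, 121, 176, 216, 224, 220, 221, 221, 222, 221, 223, 224, 224, 223, 221, 219, 210, 204, 205, 207, 207, 206, 207, 207, 206, 205, 208, 207, 207, 207, 206, 204, 206, 206, 205, 205, 203, 196, 183, 153]
[0.5605124  0.04222282 0.088     ]
[0.51324972 0.03549749 0.088     ]
mv [ 0.08 -0.32 -5.76] [-0.03 -0.01  0.02] now [0.5261 0.0917 0.0624] [-180.   -0.  -82.] t 10.7
(np.float64(0.51157322106994), np.float64(0.038403889300897213), 0.088) (np.float64(0.5610866245070185), np.float64(0.045362544348900476), 0.088)
```

Emit:
send_rows --plan '[[[0,-0.3,-2,0,0,0],[0,-0.3,-2.5,0,0,0],[0,-0.3,-2.5,0,0,0],[0,-0.3,-2.5,0,0,0],[0,-0.3,-2.5,0,0,0],[0,-0.3,-2.5,0,0,0],[0,-0.3,-2.5,0,0,0]]]' --fingers 0.85

```text
clock: 11.3
tool_pos: [0.5286, 0.092, 0.0855]
orientation: [179.9, -0.0, -82.0]
force: [-0.5, -1.0, 0.4]
opening: 0.0414
gripper_force: 0.0
```

```bash
python3 -c "
from h import *
mv(*V(62,0,51.5),-82);print(ctrl.get_obs()['opening'])"
```

```text
mv [ 0.07 -0.08  3.4 ] [ 0.06 -0.02 -0.02] now [0.5286 0.092  0.0855] [179.9  -0.  -82. ] t 11.3
0.04138282210104462
```

Emit:
send_rows --plan '[[[0,0,0,0,0,0],[0,0,0,0,0,0],[0,0,0,0,0,0],[0,0,0,0,0,0],[0,0,0,0,0,0],[0,0,1.5,0,0,0],[0,0,3.4,0,0,0],[0,0,3.4,0,0,0]]]'

```text
clock: 11.97
tool_pos: [0.5269, 0.0913, 0.0494]
orientation: [179.8, -0.1, -82.1]
force: [-1.0, -0.9, -1.0]
opening: 0.0744
gripper_force: 0.0
```

Emit:
send_rows --plan '[[[0,0,0,0,0,0],[0,0,0,0,0,0],[0,0,0,0,0,0],[0,0,0,0,0,0],[0,0,0,0,0,0],[0,0,0,0,0,0],[0,0,0,0,0,0]]]' --fingers 0

```text
clock: 12.55
tool_pos: [0.5295, 0.0924, 0.053]
orientation: [-179.9, 0.0, -82.0]
force: [-0.6, 0.4, 6.2]
opening: 0.0493
gripper_force: 30.0
```

Emit:
send_rows --plan '[[[0,0,-0.5,0,0,0],[0,0,-2,0,0,0],[0,0,-5,0,0,0],[0,0,-8,0,0,0],[0,0,-8,0,0,0],[0,0,-8,0,0,0]]]'

```text
clock: 13.05
tool_pos: [0.5297, 0.0927, 0.1339]
orientation: [-179.8, 0.1, -82.0]
force: [-0.8, -0.7, -2.3]
opening: 0.0494
gripper_force: 30.0
```

```bash
python3 -c "
from h import *
mv(.533,.378,.12,-108);w=snap('wrist');g=w['img'].max(2);print(g[130:175,285].tolist(),ctrl.get_obs()['force'])"
```

```text
mv [-28.21  -4.28   1.45] [-0.16  0.13 25.98] now [0.5297 0.0927 0.1339] [-1.798e+02  1.000e-01 -8.200e+01] t 13.1
[133, 132, 130, 128, 126, 129, 153, 163, 165, 198, 206, 202, 211, 211, 211, 211, 211, 211, 211, 211, 212, 211, 211, 212, 205, 180, 156, 151, 150, 157, 188, 206, 202, 200, 208, 207, 208, 209, 209, 210, 208, 209, 209, 208, 207] [-0.27459029 -0.69616476 -3.06594492]
```

Emit:
send_rows --plan '[[[-4,-0.6,-2,0,0,3],[-8,-1.2,-3,0,0,9],[-12,-1.8,-3,0,0,15],[-16,-2.4,-3,0,0,20],[-20,-3,-3,0,0,26],[-24,-3.7,-1,0,0,26],[-27,-4.1,1,0,0,26],[-28.2,-4.3,1.4,0,0,26]]]'

```text
clock: 13.77
tool_pos: [0.5296, 0.3796, 0.112]
orientation: [179.8, -0.3, -107.9]
force: [-0.0, -1.0, -3.9]
opening: 0.0498
gripper_force: 30.0
```

```bash
python3 -c "
from h import *
w=snap('wrist','w9.png');cv2.imwrite('pics/w9.png',w['img'][...,::-1])
mv(.533,.378,-.0115,-108)
hsv=cv2.cvtColor(w['img'],cv2.COLOR_RGB2HSV)
"
```

```text
mv [ 0.   -0.4  12.38] [ 0.21 -0.37  0.12] now [0.5299 0.3799 0.1123] [ 179.8   -0.4 -107.9] t 13.8
```

View pics/w9.png

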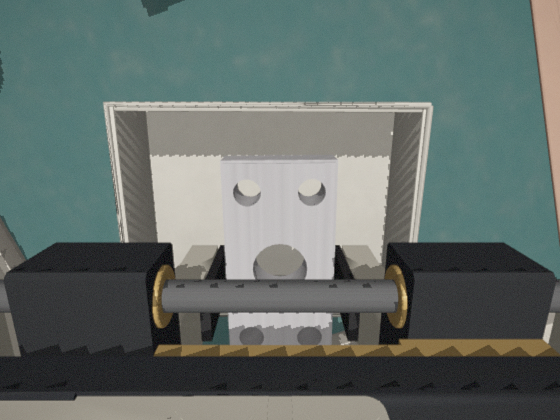

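The plate hangs roughly centred over the tray, with the rim spanning columns 107–430 and the plate at 279. Lowering it.

Emit:
send_rows --plan '[[[0,-0.4,4,0,0,0],[0,-0.4,8,0,0,0],[0,-0.4,10,0,0,0],[0,-0.4,11.2,0,0,0],[0,-0.4,12,0,0,0],[0,-0.4,12,0,0,0]]]'

```text
clock: 14.32
tool_pos: [0.5357, 0.3751, -0.0034]
orientation: [179.9, -0.1, -108.0]
force: [0.0, 0.2, -1.8]
opening: 0.0498
gripper_force: 30.0
```

Emit:
send_rows --plan '[[[0,0,0.2,0,0,0],[0,0,0.2,0,0,0],[0,0,0.2,0,0,0]]]'

```text
clock: 14.57
tool_pos: [0.5369, 0.3769, -0.0022]
orientation: [-179.9, 0.1, -108.0]
force: [0.5, 1.0, -2.1]
opening: 0.0495
gripper_force: 30.0
```

Emit:
send_rows --plan '[[[0,0,0.4,0,0,0],[0,0,0.8,0,0,0],[0,0,0.8,0,0,0]]]'

```text
clock: 14.82
tool_pos: [0.5358, 0.3759, -0.0123]
orientation: [180.0, -0.0, -108.0]
force: [0.1, -0.4, -2.4]
opening: 0.0493
gripper_force: 30.0
```

Emit:
send_rows --plan '[[[0,0,0.15,0,0,0],[0,0,0.3,0,0,0],[0,0,0.3,0,0,0]]]'

```text
clock: 15.07
tool_pos: [0.5361, 0.3761, -0.013]
orientation: [-180.0, -0.0, -108.0]
force: [-5.0, -2.9, 11.9]
opening: 0.0498
gripper_force: 30.0
```

Emit:
send_rows --plan '[[[0,0,0,0,0,0],[0,0,0,0,0,0],[0,0,0,0,0,0],[0,0,0,0,0,0],[0,0,-3,0,0,0],[0,0,-7,0,0,0],[0,0,-11,0,0,0],[0,0,-15,0,0,0]]]' --fingers 0.85

```text
clock: 15.73
tool_pos: [0.536, 0.3757, 0.1365]
orientation: [180.0, -0.1, -108.0]
force: [0.9, 1.7, -0.2]
opening: 0.0741
gripper_force: 0.0
```

```bash
python3 -c "
from h import *
mv(*V(62,0,120),-82)"
```

```text
mv [27.24 -8.16  1.68] [  0.03  -0.06 -26.01] now [0.536  0.3757 0.1365] [ 1.80e+02 -1.00e-01 -1.08e+02] t 15.7
```

Emit:
send_rows --plan '[[[4,-1.2,0,0,0,-5],[8,-2.4,0,0,0,-10],[12,-3.6,0,0,0,-15],[16,-4.8,0,0,0,-20],[20,-6,0,0,0,-26],[24,-7.2,0,0,0,-26],[27.2,-8.2,1,0,0,-26],[27.2,-8.2,1.7,0,0,-26]]]'

```text
clock: 16.4
tool_pos: [0.5289, 0.0874, 0.1181]
orientation: [180.0, -0.0, -82.2]
force: [0.3, 0.2, 0.4]
opening: 0.0745
gripper_force: 0.0
```

Emit:
send_rows --plan '[[[0,0,0,0,0,0],[0,0,0,0,0,0]]]'

```text
clock: 16.57
tool_pos: [0.5302, 0.0919, 0.1181]
orientation: [180.0, -0.0, -82.1]
force: [-0.4, 0.4, -0.6]
opening: 0.0743
gripper_force: 0.0
```

```bash
python3 -c "
from h import *
mv(*V(62,0,34.5),-82)
w=snap('wrist','w10.png');g=w['img'].max(2)
print(proj(w,V(12,0,70)),g[140:215,285].tolist())"
```

```text
mv [0.03 0.08 8.36] [ 0.02 -0.01 -0.06] now [0.5302 0.0919 0.1181] [180.   -0.  -82.1] t 16.6
[279.90320548 143.33652392] [162, 151, 176, 203, 208, 208, 206, 208, 207, 206, 206, 207, 208, 207, 206, 207, 208, 207, 207, 208, 207, 208, 209, 206, 207, 207, 208, 206, 206, 206, 208, 207, 208, 204, 205, 207, 206, 207, 206, 205, 207, 205, 206, 207, 207, 205, 205, 207, 205, 205, 206, 207, 205, 207, 206, 205, 207, 205, 206, 199, 138, 123, 126, 127, 125, 127, 127, 124, 130, 126, 125, 127, 127, 128, 127]
```

Emit:
send_rows --plan '[[[0,0.1,4,0,0,0],[0,0.1,7,0,0,0],[0,0.1,8.4,0,0,0],[0,0.1,8.4,0,0,0],[0,0.1,8.4,0,0,0]]]'

```text
clock: 17.03
tool_pos: [0.5293, 0.093, 0.0341]
orientation: [179.9, -0.0, -81.9]
force: [0.8, -0.3, 1.0]
opening: 0.0743
gripper_force: 0.0
```

Emit:
send_rows --plan '[[[0,0,0,0,0,0],[0,0,0,0,0,0],[0,0,0,0,0,0],[0,0,0,0,0,0],[0,0,0,0,0,0],[0,0,0,0,0,0]]]' --fingers 0

```text
clock: 17.53
tool_pos: [0.5296, 0.0923, 0.0351]
orientation: [-179.9, 0.0, -82.0]
force: [-1.4, 0.9, 6.4]
opening: 0.0498
gripper_force: 30.0
```

Emit:
send_rows --plan '[[[0,0,-0.5,0,0,0],[0,0,-3,0,0,0],[0,0,-6,0,0,0],[0,0,-9.5,0,0,0],[0,0,-9.5,0,0,0],[0,0,-9.5,0,0,0]]]'

```text
clock: 18.03
tool_pos: [0.53, 0.0925, 0.1313]
orientation: [-179.8, 0.1, -82.0]
force: [-0.3, -0.7, -2.5]
opening: 0.0497
gripper_force: 30.0
```

```bash
python3 -c "
from h import *
mv(.535,.376,.12,-108);print(ctrl.get_obs()['force'])"
```

```text
mv [-28.    -4.42   1.19] [-0.19  0.15 25.98] now [0.53   0.0925 0.1313] [-1.798e+02  1.000e-01 -8.200e+01] t 18.0
[-0.26330765 -0.72321854 -2.48545692]
```

Emit:
send_rows --plan '[[[-4,-0.6,-2,0,0,3],[-8,-1.2,-3,0,0,9],[-12,-1.8,-3,0,0,15],[-16,-2.5,-3,0,0,20],[-20,-3.1,-3,0,0,26],[-24,-3.8,-1,0,0,26],[-27,-4.3,1,0,0,26],[-28,-4.4,1.2,0,0,26]]]'

```text
clock: 18.7
tool_pos: [0.531, 0.3777, 0.1107]
orientation: [179.8, -0.4, -107.9]
force: [-0.1, -0.6, -3.3]
opening: 0.0496
gripper_force: 30.0
```

Emit:
send_rows --plan '[[[0,0,0,0,0,0],[0,0,0,0,0,0]]]'

```text
clock: 18.87
tool_pos: [0.5326, 0.3749, 0.115]
orientation: [179.9, -0.2, -108.0]
force: [0.2, 0.4, -1.6]
opening: 0.0495
gripper_force: 30.0
```

```bash
python3 -c "
from h import *
mv(.535,.376,.008,-108)"
```

```text
mv [-0.22 -0.21 10.7 ] [ 0.09 -0.22  0.05] now [0.5326 0.3749 0.115 ] [ 179.9   -0.2 -108. ] t 18.9
```

Emit:
send_rows --plan '[[[-0.2,-0.2,4,0,0,0],[-0.2,-0.2,8,0,0,0],[-0.2,-0.2,10,0,0,0],[-0.2,-0.2,10.7,0,0,0],[-0.2,-0.2,10.7,0,0,0],[-0.2,-0.2,10.7,0,0,0]]]'

```text
clock: 19.37
tool_pos: [0.5372, 0.3765, 0.0116]
orientation: [-179.9, 0.1, -108.0]
force: [0.8, 0.7, -0.9]
opening: 0.0498
gripper_force: 30.0
```

Emit:
send_rows --plan '[[[0,0,0.15,0,0,0],[0,0,0.3,0,0,0],[0,0,0.3,0,0,0]]]'

```text
clock: 19.62
tool_pos: [0.5368, 0.3772, 0.0086]
orientation: [-180.0, 0.1, -108.0]
force: [0.4, -0.5, -2.5]
opening: 0.0494
gripper_force: 30.0
```

Emit:
send_rows --plan '[[[0,0,0.15,0,0,0],[0,0,0.3,0,0,0],[0,0,0.3,0,0,0]]]'

```text
clock: 19.87
tool_pos: [0.5365, 0.377, 0.0051]
orientation: [-180.0, 0.0, -108.0]
force: [-1.6, -0.4, 4.0]
opening: 0.0496
gripper_force: 30.0
```

Emit:
send_rows --plan '[[[0,0,0,0,0,0],[0,0,0,0,0,0],[0,0,0,0,0,0],[0,0,0,0,0,0],[0,0,-3,0,0,0],[0,0,-7,0,0,0],[0,0,-11,0,0,0],[0,0,-13,0,0,0]]]' --fingers 0.85

```text
clock: 20.53
tool_pos: [0.538, 0.378, 0.1394]
orientation: [-179.8, 0.3, -108.0]
force: [1.0, 0.1, 1.8]
opening: 0.0746
gripper_force: 0.0
```

```bash
python3 -c "
from h import *
mv(*V(62,0,120),-82)"
```

```text
mv [27.53 -8.01  1.84] [ -0.25   0.22 -25.96] now [0.538  0.378  0.1394] [-179.8    0.3 -108. ] t 20.5
```

Emit:
send_rows --plan '[[[4,-1.2,0,0,0,-5],[8,-2.4,0,0,0,-10],[12,-3.6,0,0,0,-15],[16,-4.8,0,0,0,-20],[20,-6,0,0,0,-26],[24,-7.1,0,0,0,-26],[27.5,-8,1,0,0,-26],[27.5,-8,1.8,0,0,-26]]]'

```text
clock: 21.2
tool_pos: [0.5259, 0.0855, 0.1162]
orientation: [180.0, 0.0, -82.2]
force: [-0.5, 1.2, -1.3]
opening: 0.0747
gripper_force: 0.0
```

Emit:
send_rows --plan '[[[0,0,0,0,0,0],[0,0,0,0,0,0]]]'

```text
clock: 21.37
tool_pos: [0.5274, 0.0902, 0.1162]
orientation: [180.0, -0.0, -82.1]
force: [0.7, 0.7, 1.1]
opening: 0.0743
gripper_force: 0.0
```

```bash
python3 -c "
from h import *
mv(*V(62,0,16.5),-82)
w=snap('wrist','w11.png');g=w['img'].max(2)
print(proj(w,V(12,0,52)),g[120:190,285].tolist())"
```

```text
mv [-0.1  -0.22  9.97] [ 0.01 -0.01 -0.06] now [0.5274 0.0902 0.1162] [180.   -0.  -82.1] t 21.4
[275.49786757 142.94954117] [70, 72, 83, 102, 120, 123, 130, 129, 126, 127, 126, 129, 127, 126, 129, 125, 127, 130, 128, 126, 124, 156, 185, 201, 200, 206, 208, 205, 207, 206, 206, 206, 208, 205, 205, 208, 208, 208, 205, 207, 207, 208, 209, 207, 208, 207, 207, 208, 206, 205, 204, 207, 206, 205, 204, 205, 205, 204, 205, 204, 206, 206, 206, 206, 205, 206, 205, 205, 204, 206]
```

Predicted edge row 143, seen at 142. Taking the third plate.

Emit:
send_rows --plan '[[[-0.1,-0.2,4,0,0,0],[-0.1,-0.2,8,0,0,0],[-0.1,-0.2,9.9,0,0,0],[-0.1,-0.2,9.9,0,0,0],[-0.1,-0.2,9.9,0,0,0]]]'

```text
clock: 21.83
tool_pos: [0.5292, 0.0926, 0.017]
orientation: [179.9, -0.1, -81.9]
force: [0.5, 0.8, 0.4]
opening: 0.0745
gripper_force: 0.0
```

Emit:
send_rows --plan '[[[0,0,0,0,0,0],[0,0,0,0,0,0],[0,0,0,0,0,0],[0,0,0,0,0,0],[0,0,0,0,0,0],[0,0,0,0,0,0]]]' --fingers 0

```text
clock: 22.33
tool_pos: [0.5297, 0.092, 0.0183]
orientation: [-179.9, 0.0, -82.0]
force: [-2.3, 1.3, 6.9]
opening: 0.0496
gripper_force: 30.0
```

Emit:
send_rows --plan '[[[0,0,-0.5,0,0,0],[0,0,-3,0,0,0],[0,0,-7,0,0,0],[0,0,-11,0,0,0],[0,0,-12.5,0,0,0],[0,0,-12.5,0,0,0],[0,0,-12.5,0,0,0]]]'

```text
clock: 22.92
tool_pos: [0.5291, 0.0918, 0.143]
orientation: [-179.9, 0.1, -82.0]
force: [-0.7, -0.3, -3.1]
opening: 0.0496
gripper_force: 30.0
```

```bash
python3 -c "
from h import *
mv(.536,.377,.13,-108);print(ctrl.get_obs()['force'])"
```

```text
mv [-28.15  -4.63   1.34] [-0.07  0.09 25.96] now [0.5291 0.0918 0.143 ] [-1.799e+02  1.000e-01 -8.200e+01] t 22.9
[-0.72026123 -0.34764793 -3.05681785]
```

Emit:
send_rows --plan '[[[-4,-0.6,-1,0,0,3],[-8,-1.3,-1,0,0,9],[-12,-2,-1,0,0,15],[-16,-2.6,-1,0,0,20],[-20,-3.3,-1,0,0,26],[-24,-4,-1,0,0,26],[-27,-4.5,1,0,0,26],[-28.1,-4.6,1.3,0,0,26]]]'

```text
clock: 23.58
tool_pos: [0.5334, 0.3789, 0.1236]
orientation: [179.8, -0.3, -107.9]
force: [1.4, -1.1, -3.3]
opening: 0.0496
gripper_force: 30.0
```

Emit:
send_rows --plan '[[[0,0,0,0,0,0],[0,0,0,0,0,0]]]'

```text
clock: 23.75
tool_pos: [0.5344, 0.3755, 0.1265]
orientation: [179.9, -0.3, -108.0]
force: [0.3, -0.0, -2.0]
opening: 0.0495
gripper_force: 30.0
```

```bash
python3 -c "
from h import *
mv(.536,.377,.025,-108)"
```

```text
mv [-0.24 -0.13 10.15] [ 0.11 -0.26  0.04] now [0.5344 0.3755 0.1265] [ 179.9   -0.3 -108. ] t 23.8
```

Emit:
send_rows --plan '[[[-0.2,-0.1,4,0,0,0],[-0.2,-0.1,8,0,0,0],[-0.2,-0.1,10.2,0,0,0],[-0.2,-0.1,10.3,0,0,0],[-0.2,-0.1,10.3,0,0,0]]]'

```text
clock: 24.17
tool_pos: [0.5369, 0.3758, 0.0252]
orientation: [179.9, -0.2, -108.1]
force: [-0.4, 1.1, -2.3]
opening: 0.0496
gripper_force: 30.0
```

Emit:
send_rows --plan '[[[0,0,0.15,0,0,0],[0,0,0.25,0,0,0],[0,0,0.25,0,0,0]]]'

```text
clock: 24.42
tool_pos: [0.5376, 0.3779, 0.0247]
orientation: [-180.0, 0.1, -108.0]
force: [-0.2, -0.4, -2.0]
opening: 0.0499
gripper_force: 30.0
```

Emit:
send_rows --plan '[[[0,0,0.15,0,0,0],[0,0,0.15,0,0,0]]]'

```text
clock: 24.58
tool_pos: [0.5373, 0.378, 0.0226]
orientation: [-180.0, 0.0, -108.0]
force: [0.8, 0.4, -2.2]
opening: 0.0494
gripper_force: 30.0
```

Emit:
send_rows --plan '[[[0,0,0,0,0,0],[0,0,0,0,0,0],[0,0,0,0,0,0],[0,0,0,0,0,0],[0,0,-3,0,0,0],[0,0,-7,0,0,0],[0,0,-11,0,0,0],[0,0,-15,0,0,0]]]' --fingers 0.85

```text
clock: 25.25
tool_pos: [0.537, 0.3776, 0.1739]
orientation: [180.0, -0.0, -108.0]
force: [0.9, 0.4, 0.5]
opening: 0.0744
gripper_force: 0.0
```

```bash
python3 - <<'E'
from h import *
s=snap('scene','s12.png');w=snap('wrist','w12.png')
im=s['img'];hsv=cv2.cvtColor(im,cv2.COLOR_RGB2HSV)
m=((hsv[...,1]<50)&(hsv[...,2]>90)).astype(np.uint8)
m[:,:310]=0;m[:160]=0;m[245:]=0;m[:,480:]=0
for c in cv2.findContours(m,0,2)[0]:
    if cv2.contourArea(c)<150: continue
    print(cv2.boundingRect(c),cv2.contourArea(c),onz(s,cv2.minAreaRect(c)[0],.018).round(3))
mv(.535,.20,.30,-82)
E
```

```text
(366, 203, 38, 29) 519.5 [ 0.424 -0.288  0.018]
(327, 179, 31, 26) 424.0 [ 0.588 -0.275  0.018]
(380, 160, 64, 38) 1140.0 [ 0.519 -0.586  0.018]
mv [ 17.23  -5.12 -12.08] [ -0.52   0.54 -25.94] now [0.5406 0.3807 0.1808] [-179.6    0.6 -107.9] t 25.4
```

```bash
python3 -c "
from h import *
mv(.51,-.22,.30,-82)"
```

```text
mv [ 57.95 -15.68 -12.46] [ -0.52   0.54 -25.94] now [0.5406 0.3807 0.1808] [-179.6    0.6 -107.9] t 25.4
```

Emit:
send_rows --plan '[[[2,-0.5,-3,0,0,0],[5,-1,-6,0,0,-5],[8.6,-2,-8,0,0,-10],[12.5,-3,-9,0,0,-15],[16.4,-4,-10,0,0,-20],[20.3,-5,-11,0,0,-26],[24.2,-6,-12,0,0,-26],[28,-7.2,-12.5,0,0,-26]]]'

```text
clock: 26.02
tool_pos: [0.5188, 0.0878, 0.2989]
orientation: [-179.9, 0.0, -81.9]
force: [0.8, -0.8, 0.3]
opening: 0.0745
gripper_force: 0.0
```

```bash
python3 -c "
from h import *
mv(.51,-.22,.30,-82)"
```

```text
mv [30.35  5.19 -0.15] [-0.15  0.04  0.07] now [0.5188 0.0878 0.2989] [-179.9    0.   -81.9] t 26.0
```

Emit:
send_rows --plan '[[[4,0.7,0,0,0,0],[8,1.4,0,0,0,0],[12,2,0,0,0,0],[16,2.7,0,0,0,0],[20,3.4,0,0,0,0],[24,4.1,0,0,0,0],[28,4.8,0,0,0,0],[30.3,5.2,0,0,0,0]]]'

```text
clock: 26.68
tool_pos: [0.5091, -0.2212, 0.2972]
orientation: [-180.0, -0.0, -82.1]
force: [1.2, -0.3, -0.4]
opening: 0.0746
gripper_force: 0.0
```

Emit:
send_rows --plan '[[[0,0,0,0,0,0],[0,0,0,0,0,0]]]'

```text
clock: 26.85
tool_pos: [0.5093, -0.2192, 0.2968]
orientation: [180.0, 0.0, -82.2]
force: [-0.2, 0.9, -0.6]
opening: 0.0746
gripper_force: 0.0
```

```bash
cat > bl.py <<'E'
from h import *
def blanks():
    w=snap('wrist','wb.png');o=ctrl.get_obs()
    hsv=cv2.cvtColor(w['img'],cv2.COLOR_RGB2HSV)
    m=((hsv[...,1]<40)&(hsv[...,2]>170)).astype(np.uint8);m[240:]=0
    for c in cv2.findContours(m,0,2)[0]:
        if cv2.contourArea(c)<1500: continue
        # intersect with plane z=0.018 (top) and fit rectangle there
        p=np.array([onz(w,u,.018)[:2]*1000 for u in c[:,0,:]],np.float32)
        r=cv2.minAreaRect(p);b=cv2.boxPoints(r);e=[b[1]-b[0],b[2]-b[1]];L=e[int(np.hypot(*e[1])>np.hypot(*e[0]))]
        print('area',cv2.contourArea(c),cv2.boundingRect(c),'ctr mm',np.round(r[0],1),'size',np.round(r[1],1),'long axis deg',np.degrees(np.arctan2(L[1],L[0])).round(1)%180)
if __name__=='__main__':
    blanks();print(ctrl.get_obs()['tool_pos'])
E
python3 bl.py
```

```text
area 3094.0 (308, 84, 85, 54) ctr mm [ 430.5 -298.6] size [49.2 99. ] long axis deg 177.5
area 3156.5 (175, 70, 87, 64) ctr mm [ 595.5 -286.2] size [49.2 99. ] long axis deg 169.4
[ 0.50953032 -0.21824106  0.29692565]
```

```bash
python3 -c "
from h import *
mv(.5955,-.286,.10,-10.6)"
```

```text
mv [ 7.9  -7.59 19.69] [-0.000e+00  2.000e-02 -7.149e+01] now [ 0.5095 -0.2182  0.2969] [180.    0.  -82.1] t 26.9
```

Emit:
send_rows --plan '[[[7.9,-7.6,19.7,0,0,-71.5],[7.9,-7.6,19.7,0,0,-71.5],[7.9,-7.6,19.7,0,0,-71.5],[7.9,-7.6,19.7,0,0,-71.5],[7.9,-7.6,19.7,0,0,-71.5],[7.9,-7.6,19.7,0,0,-71.5],[7.9,-7.6,19.7,0,0,-71.5],[7.9,-7.6,19.7,0,0,-71.5]]]' --fingers 0.78

```text
clock: 27.57
tool_pos: [0.5958, -0.2841, 0.0978]
orientation: [180.0, 0.2, -24.3]
force: [1.1, -0.8, 0.8]
opening: 0.0683
gripper_force: 0.0
```

```bash
python3 -c "
from h import *
mv(.5955,-.286,.10,-10.6)"
```

```text
mv [ 0.05  0.18 -0.22] [  0.02   0.21 -13.68] now [ 0.5958 -0.2841  0.0978] [180.    0.2 -24.3] t 27.6
```

Emit:
send_rows --plan '[[[0,0.1,-0.2,0,0,-7],[0,0.1,-0.2,0,0,-13.7],[0,0.1,-0.2,0,0,-13.7],[0,0.1,-0.2,0,0,-13.7]]]'

```text
clock: 27.9
tool_pos: [0.596, -0.2852, 0.1024]
orientation: [-180.0, -0.0, -11.1]
force: [-0.1, -0.1, 0.1]
opening: 0.0684
gripper_force: 0.0
```

```bash
python3 -c "
from bl import *
mv(.5955,-.286,-.0165,-10.6);blanks()"
```

```text
mv [-0.04  0.09 11.89] [-0.   -0.02 -0.54] now [ 0.596  -0.2852  0.1024] [-180.    -0.   -11.1] t 27.9
area 5945.5 (247, 138, 66, 102) ctr mm [ 605.5 -288.3] size [48.9 80. ] long axis deg 169.4
area 3763.5 (77, 0, 179, 77) ctr mm [ 733.  -231.9] size [ 15.4 129.5] long axis deg 101.0
```

Emit:
send_rows --plan '[[[0,0.1,4,0,0,-0.5],[0,0.1,8,0,0,-0.5],[0,0.1,11,0,0,-0.5],[0,0.1,11.8,0,0,-0.5],[0,0.1,11.8,0,0,-0.5],[0,0.1,11.8,0,0,-0.5]]]'

```text
clock: 28.45
tool_pos: [0.5962, -0.2876, -0.0148]
orientation: [180.0, -0.0, -10.5]
force: [-0.2, -1.0, 0.8]
opening: 0.0685
gripper_force: 0.0
```

Emit:
send_rows --plan '[[[0,0,0,0,0,0],[0,0,0,0,0,0],[0,0,0,0,0,0],[0,0,0,0,0,0],[0,0,0,0,0,0],[0,0,0,0,0,0]]]' --fingers 0

```text
clock: 28.95
tool_pos: [0.5965, -0.2875, -0.014]
orientation: [180.0, -0.2, -10.5]
force: [-1.1, 2.5, 7.3]
opening: 0.0492
gripper_force: 30.0
```

Emit:
send_rows --plan '[[[0,0,-0.5,0,0,0],[0,0,-3,0,0,0],[0,0,-7,0,0,0],[0,0,-11,0,0,0],[0,0,-15,0,0,0],[0,0,-15,0,0,0],[0,0,-15,0,0,0]]]'

```text
clock: 29.53
tool_pos: [0.5968, -0.2879, 0.1377]
orientation: [-180.0, -0.3, -10.5]
force: [-0.9, 0.1, -3.6]
opening: 0.0495
gripper_force: 30.0
```

```bash
python3 -c "
from h import *
mv(*V(61,0,140),-82);print(ctrl.get_obs()['force'])
w=snap('wrist','w13.png')"
```

```text
mv [-13.53 -35.96  -0.31] [-0.21 -0.29 71.48] now [ 0.5968 -0.2879  0.1377] [-180.    -0.3  -10.5] t 29.5
[-0.94984261  0.13474572 -3.62690688]
```

Emit:
send_rows --plan '[[[-1,-3.5,-2,0,0,7],[-2.5,-7,-4,0,0,14],[-4,-11,-4.5,0,0,21],[-5.4,-14.5,-4.5,0,0,28],[-6.8,-18,-4.5,0,0,35],[-8,-21.5,-4.5,0,0,42],[-9.4,-25,-4.5,0,0,49],[-10.7,-28.5,-4.5,0,0,56]]]'

```text
clock: 30.25
tool_pos: [0.541, 0.0093, 0.1774]
orientation: [179.8, 0.0, -64.0]
force: [0.5, 0.8, -2.5]
opening: 0.0493
gripper_force: 30.0
```

```bash
python3 -c "
from h import *
mv(*V(60.5,0,120),-82)"
```

```text
mv [-7.75 -2.52  5.74] [ 0.2   0.02 17.95] now [0.541  0.0093 0.1774] [179.8   0.  -64. ] t 30.2
```

Emit:
send_rows --plan '[[[-3,-1,1,0,0,6],[-6,-2,3,0,0,12],[-7.7,-2.5,5.7,0,0,18],[-7.7,-2.5,5.7,0,0,18],[-7.7,-2.5,5.7,0,0,18],[-7.7,-2.5,5.7,0,0,18]]]'

```text
clock: 30.75
tool_pos: [0.531, 0.0876, 0.1215]
orientation: [179.9, -0.1, -81.6]
force: [-0.8, -0.7, -1.6]
opening: 0.0494
gripper_force: 30.0
```

```bash
cat > held.py <<'E'
from h import *
import sys
def held(b):
    "held plate's near (-x) end in the wrist picture -> vise x,y (mm) of that end, top at TCP+b+18"
    w=snap('wrist','wh.png');o=ctrl.get_obs();z=o['tool_pos'][2]+b+.018
    g=cv2.cvtColor(w['img'],cv2.COLOR_RGB2GRAY)
    hsv=cv2.cvtColor(w['img'],cv2.COLOR_RGB2HSV);m=((hsv[...,1]<40)&(hsv[...,2]>195)).astype(np.uint8);m[238:]=0;m[:,:180]=0;m[:,380:]=0
    m=cv2.morphologyEx(m,cv2.MORPH_OPEN,np.ones((7,7)))
    c=max(cv2.findContours(m,0,2)[0],key=cv2.contourArea)
    p=np.array([onz(w,u,z)[:2] for u in c[:,0]])-VO
    t=np.radians(VY);q=p@np.array([[np.cos(t),-np.sin(t)],[np.sin(t),np.cos(t)]])*1000
    e=q[q[:,0]<q[:,0].min()+3];print(cv2.boundingRect(c),'end x',q[:,0].min().round(1),np.median(e[:,0]).round(1),'y',q[:,1].min().round(1),q[:,1].max().round(1))
    T=(o['tool_pos'][:2]-VO)@np.array([[np.cos(t),-np.sin(t)],[np.sin(t),np.cos(t)]])*1000;print('TCP vise',T.round(1),'yaw',o['orientation'].round(2))
if __name__=='__main__': held(float(sys.argv[1]))
E
python3 held.py .0145; python3 -c "
from h import *
mv(*V(60.5,0,22),-82)"
```

```text
(225, 163, 112, 75) end x 7.9 8.2 y -24.6 23.5
TCP vise [57.8 -1.7] yaw [ 1.7998e+02 -3.0000e-02 -8.1630e+01]
mv [-0.27  0.16 10.03] [ 0.02 -0.03  0.37] now [0.5316 0.0875 0.1223] [180.   -0.  -81.6] t 30.8
```

Emit:
send_rows --plan '[[[-0.3,0.2,4,0,0,0.4],[-0.3,0.2,8,0,0,0.4],[-0.3,0.2,9.8,0,0,0.4],[-0.3,0.2,9.8,0,0,0.4],[-0.3,0.2,9.8,0,0,0.4]]]'

```text
clock: 31.22
tool_pos: [0.5301, 0.09, 0.0247]
orientation: [-179.9, -0.0, -82.1]
force: [1.4, -0.8, -2.4]
opening: 0.0501
gripper_force: 30.0
```

Emit:
send_rows --plan '[[[0,0,0.15,0,0,0],[0,0,0.3,0,0,0],[0,0,0.3,0,0,0]]]'

```text
clock: 31.47
tool_pos: [0.5301, 0.0902, 0.0239]
orientation: [-179.9, -0.0, -82.1]
force: [-3.8, -2.3, 17.4]
opening: 0.0501
gripper_force: 30.0
```

Emit:
send_rows --plan '[[[0,0,0,0,0,0],[0,0,0,0,0,0],[0,0,0,0,0,0],[0,0,0,0,0,0],[0,0,-3,0,0,0],[0,0,-7,0,0,0],[0,0,-10,0,0,0],[0,0,-10,0,0,0]]]' --fingers 0.85

```text
clock: 32.13
tool_pos: [0.5328, 0.0921, 0.1277]
orientation: [-179.4, 0.1, -82.0]
force: [0.3, 0.6, 0.3]
opening: 0.0744
gripper_force: 0.0
```

```bash
python3 - <<'E'
from held import *
o=ctrl.get_obs();held(.052-.018-o['tool_pos'][2])
w=snap('wrist','w14.png');t=snap('side','t14.png');s=snap('scene','s14.png')
c=lambda q,u:cv2.resize(q['img'][u[1]-50:u[1]+50,u[0]-66:u[0]+67],(400,300),interpolation=3)
cv2.imwrite('pics/m14.png',np.vstack([np.hstack([c(s,(270,235)),c(t,(280,235))]),np.hstack([cv2.resize(w['img'],(400,300)),c(s,(165,305))])])[...,::-1])
E
```

```text
(249, 149, 72, 89) end x 19.1 19.2 y -27.5 28.2
TCP vise [62.1 -1.9] yaw [-1.7962e+02  1.2000e-01 -8.2080e+01]
```

View pics/m14.png

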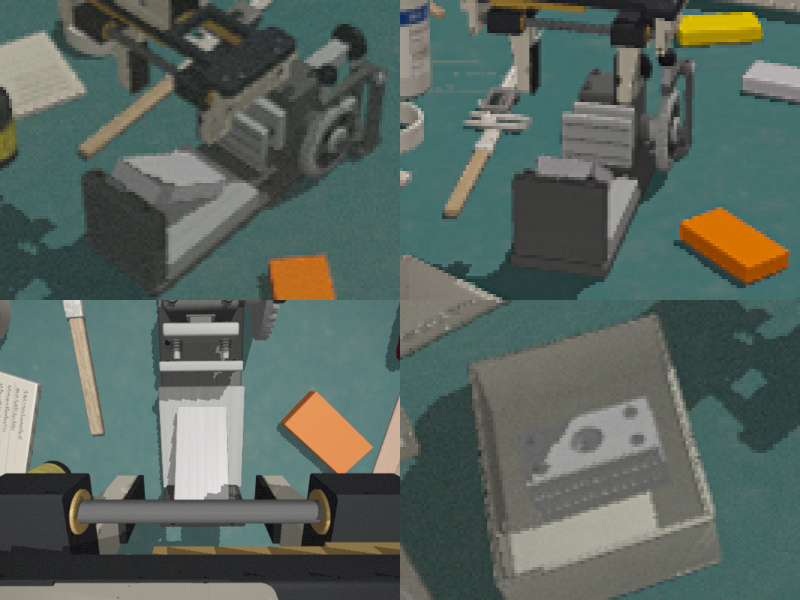

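The three drilled plates are stacked flat in the tray. The blank on the bed looks tilted, raised at the jaw end, so I'll measure its slope from its apparent width along its length.

```bash
python3 - <<'E'
from h import *
w=snap('wrist','wh.png');img=w['img'];hsv=cv2.cvtColor(img,cv2.COLOR_RGB2HSV)
for r in range(140,240,8):
    row=img[r,200:360].max(1).astype(int)
    ok=np.where(row>200)[0]+200
    if len(ok)<20: print(r,len(ok));continue
    runs=np.split(ok,np.where(np.diff(ok)>3)[0]+1);run=max(runs,key=len);a,b=run[0]-.5,run[-1]+.5
    f=lambda z:np.linalg.norm(onz(w,(a,r),z)-onz(w,(b,r),z))
    zs=np.linspace(.02,.12,101);z=zs[np.argmin([abs(f(q)-.05) for q in zs])]
    p=onz(w,((a+b)/2,r),z)[:2]-VO;t=np.radians(VY);print(r,a,b,'width@52',round(f(.052)*1e3,1),'z',z.round(3),'vise',(np.array([np.cos(t)*p[0]+np.sin(t)*p[1],-np.sin(t)*p[0]+np.cos(t)*p[1]])*1e3).round(1))
print(img[100:200:2,285].max(1).tolist())
E
```

```text
140 0
148 0
156 243.5 311.5 width@52 48.1 z 0.042 vise [23.2  0.4]
164 242.5 311.5 width@52 49.1 z 0.047 vise [28.3  0.1]
172 242.5 312.5 width@52 50.1 z 0.053 vise [33.1  0.4]
180 242.5 312.5 width@52 50.4 z 0.054 vise [38.7  0.4]
188 242.5 312.5 width@52 50.8 z 0.056 vise [44.1  0.4]
196 241.5 312.5 width@52 51.8 z 0.061 vise [48.8  0.1]
204 241.5 312.5 width@52 52.1 z 0.062 vise [54.3  0.1]
212 241.5 313.5 width@52 53.2 z 0.067 vise [58.7  0.4]
220 240.5 313.5 width@52 54.3 z 0.072 vise [62.9  0.1]
228 240.5 313.5 width@52 54.6 z 0.073 vise [68.4  0.1]
236 240.5 313.5 width@52 55.0 z 0.075 vise [73.5  0.1]
[117, 63, 66, 73, 65, 68, 69, 71, 73, 71, 76, 95, 123, 124, 124, 128, 126, 124, 129, 126, 128, 146, 188, 189, 189, 186, 214, 214, 213, 212, 213, 212, 213, 212, 212, 212, 214, 214, 214, 214, 216, 214, 215, 215, 214, 214, 216, 215, 217, 215]
```

The blank's far end caught on the jaw top because I left too little x margin. I'll regrip it, pull it back and level it.

Emit:
send_rows --plan '[[[0,0.2,4,0,0,0],[0,0.2,7,0,0,0],[0,0.2,9,0,0,0],[0,0.2,9.4,0,0,0],[0,0.2,9.4,0,0,0]]]'

```text
clock: 32.8
tool_pos: [0.5255, 0.0896, 0.0251]
orientation: [179.7, -0.1, -82.1]
force: [-0.1, 0.2, 1.3]
opening: 0.0745
gripper_force: 0.0
```

Emit:
send_rows --plan '[[[0,0,0,0,0,0],[0,0,0,0,0,0],[0,0,0,0,0,0],[0,0,0,0,0,0],[0,0,0,0,0,0],[0,0,0,0,0,0]]]' --fingers 0

```text
clock: 33.3
tool_pos: [0.5277, 0.0909, 0.0281]
orientation: [-179.9, 0.0, -82.1]
force: [-0.5, 0.4, 4.0]
opening: 0.0497
gripper_force: 29.9
```

Emit:
send_rows --plan '[[[0,0,-1,0,0,0],[0,0,-3,0,0,0],[0.5,0,-5,0,0,0],[1,0,-6,0,0,0],[1,0,-6,0,0,0],[1,0,-6,0,0,0]]]'

```text
clock: 33.8
tool_pos: [0.5282, 0.0805, 0.0874]
orientation: [-180.0, 0.0, -82.2]
force: [0.1, -0.1, -3.1]
opening: 0.0498
gripper_force: 29.9
```

```bash
cat > slope.py <<'E'
from h import *
def slope(z0=.02,z1=.20):
    w=snap('wrist','wh.png');img=w['img'];o=ctrl.get_obs();t=np.radians(VY);X=[]
    toV=lambda p:np.array([np.cos(t)*p[0]+np.sin(t)*p[1],-np.sin(t)*p[0]+np.cos(t)*p[1]])*1e3
    for r in range(60,240,4):
        ok=np.where(img[r,190:370].max(1)>200)[0]+190
        if len(ok)<20: continue
        run=max(np.split(ok,np.where(np.diff(ok)>3)[0]+1),key=len);a,b=run[0]-.5,run[-1]+.5
        zs=np.linspace(z0,z1,400);z=zs[np.argmin([abs(np.linalg.norm(onz(w,(a,r),q)-onz(w,(b,r),q))-.05) for q in zs])]
        X.append([r,b-a,*toV(onz(w,((a+b)/2,r),z)[:2]-VO),z*1e3])
    X=np.array(X);print(X[::3].round(1));k=X[(X[:,1]>55)&(X[:,0]>X[0,0]+12)]
    print('slope deg',np.degrees(np.arctan(np.polyfit(k[:,2],k[:,4],1)[0])).round(1),'TCP vise',toV(o['tool_pos'][:2]-VO).round(1),o['tool_pos'][2].round(4),o['force'].round(1))
if __name__=='__main__': slope()
E
python3 slope.py
```

```text
[[176.  106.    9.7   3.3 105.3]
 [188.  106.   15.1   3.3 107.1]
 [200.  108.   19.7   3.3 111.6]
 [212.  108.   25.1   3.3 112.9]
 [224.  110.   29.5   3.3 117.4]
 [236.  111.   34.3   3.5 120.2]]
slope deg 33.3 TCP vise [51.3  3.2] 0.0866 [-0.6 -0.6 -3. ]
```

Emit:
send_rows --plan '[[[0,-0.3,2,0,0,0],[0,-0.3,4,0,0,0],[0,-0.3,4.8,0,0,0],[0,-0.3,5.3,0,0,0],[0,-0.3,5.7,0,0,0],[0,-0.3,5.7,0,0,0]]]'

```text
clock: 34.35
tool_pos: [0.531, 0.0809, 0.0295]
orientation: [179.9, -0.0, -82.1]
force: [-1.4, 0.2, -2.5]
opening: 0.05
gripper_force: 29.9
```

Emit:
send_rows --plan '[[[0,0,0.2,0,0,0],[0,0,0.5,0,0,0],[0,0,0.8,0,0,0],[0,0,0.8,0,0,0]]]'

```text
clock: 34.68
tool_pos: [0.5332, 0.0826, 0.024]
orientation: [-179.8, 0.1, -82.1]
force: [-2.5, 4.9, 6.8]
opening: 0.0497
gripper_force: 30.0
```

Emit:
send_rows --plan '[[[0,0,0.15,0,0,0],[0,0,0.3,0,0,0],[0,0,0.4,0,0,0],[0,0,0.4,0,0,0]]]'

```text
clock: 35.02
tool_pos: [0.5338, 0.0832, 0.0206]
orientation: [-179.7, 0.1, -82.0]
force: [-2.2, 6.4, 9.8]
opening: 0.0497
gripper_force: 30.0
```

Emit:
send_rows --plan '[[[0,0,0.15,0,0,0],[0,0,0.3,0,0,0],[0,0,0.4,0,0,0],[0,0,0.4,0,0,0]]]'

```text
clock: 35.35
tool_pos: [0.5342, 0.0833, 0.0166]
orientation: [-179.6, 0.1, -82.0]
force: [-1.1, 6.6, 8.2]
opening: 0.0499
gripper_force: 30.0
```

```bash
python3 slope.py
```

```text
[[176.  114.    9.3  -2.6  46.2]
 [188.  114.   14.4  -2.6  47.5]
 [200.  114.   19.5  -2.6  48.9]
 [212.  114.   24.5  -2.5  50.7]
 [224.  114.   29.5  -2.5  52. ]
 [236.  114.   34.6  -2.5  53.4]]
slope deg 16.3 TCP vise [53.3 -3.7] 0.0167 [-0.9  6.5  7.4]
```

Emit:
send_rows --plan '[[[0,0.1,0.15,0,0,0],[0,0.2,0.3,0,0,0],[0,0.2,0.4,0,0,0],[0,0.2,0.4,0,0,0]]]'

```text
clock: 35.73
tool_pos: [0.5333, 0.0833, 0.0129]
orientation: [-179.5, 0.1, -82.0]
force: [1.1, 5.7, 6.8]
opening: 0.0496
gripper_force: 30.0
```

```bash
python3 slope.py
```

```text
[[176.  117.    8.6  -1.8  46.6]
 [188.  117.   13.6  -1.8  48. ]
 [200.  117.   18.5  -1.8  49.3]
 [212.  117.   23.5  -1.8  50.7]
 [224.  116.   28.9  -1.6  50.7]
 [236.  116.   33.9  -1.5  52. ]]
slope deg 9.9 TCP vise [53.3 -2.7] 0.0129 [1.8 4.5 6.9]
```

Emit:
send_rows --plan '[[[0,0.1,0.1,0,0,0],[0,0.2,0.2,0,0,0],[0,0.2,0.2,0,0,0]]]'

```text
clock: 36.03
tool_pos: [0.5317, 0.0829, 0.011]
orientation: [-179.5, 0.1, -82.0]
force: [4.1, 4.0, 5.5]
opening: 0.0499
gripper_force: 30.0
```

Emit:
send_rows --plan '[[[0,0,0,0,0,0],[0,0,0,0,0,0],[0,0,0,0,0,0],[0,0,0,0,0,0],[0,0,-3,0,0,0],[0,0,-7,0,0,0],[0,0,-10,0,0,0],[0,0,-10,0,0,0]]]' --fingers 0.85

```text
clock: 36.7
tool_pos: [0.5308, 0.0815, 0.1144]
orientation: [-179.5, 0.1, -82.0]
force: [1.4, 1.2, 0.3]
opening: 0.0747
gripper_force: 0.0
```

```bash
python3 slope.py
```

```text
[[152.   37.   13.1  12.5  20. ]
 [164.   70.   18.5   0.6  44.8]
 [176.   69.   27.5   1.   43.5]
 [188.   68.   36.6   0.6  42.6]
 [200.   67.   46.2   1.   40.8]
 [212.   67.   54.7   1.   43.5]
 [224.   67.   63.4   1.   45.7]
 [236.   65.   74.8   1.   40.8]]
slope deg -2.0 TCP vise [51.9  1.4] 0.1116 [-1.2 -0.  -0.9]
```

```bash
python3 - <<'E'
from h import *
w=snap('wrist','wh.png');img=w['img'];t=np.radians(VY)
def toV(p): p=p[:2]-VO;return (np.array([np.cos(t)*p[0]+np.sin(t)*p[1],-np.sin(t)*p[0]+np.cos(t)*p[1]])*1e3).round(1)
for c in (255,270,285,300,315):
    print(c,img[120:176:2,c].max(1).tolist())
for r in (200,230): print(r,img[r,225:340:2].max(1).tolist())
for r in range(130,176,4): print(r,toV(onz(w,(280,r),.052)),toV(onz(w,(280,r),.034)))
E
```

```text
255 [68, 75, 67, 74, 71, 73, 67, 83, 100, 122, 131, 131, 129, 130, 129, 124, 170, 213, 211, 212, 211, 212, 212, 212, 211, 211, 212, 212]
270 [75, 72, 76, 75, 72, 74, 76, 87, 104, 132, 132, 131, 135, 132, 133, 111, 168, 210, 209, 208, 211, 210, 210, 210, 209, 210, 209, 209]
285 [73, 77, 75, 77, 74, 76, 71, 85, 105, 126, 130, 129, 129, 130, 127, 118, 171, 211, 210, 211, 209, 210, 210, 209, 211, 209, 210, 210]
300 [66, 70, 72, 70, 71, 73, 69, 87, 110, 128, 131, 134, 132, 132, 132, 123, 177, 212, 211, 211, 210, 210, 210, 211, 211, 211, 211, 211]
315 [71, 71, 73, 74, 73, 71, 79, 111, 171, 190, 189, 189, 190, 190, 188, 187, 191, 186, 187, 188, 188, 189, 189, 190, 190, 191, 187, 188]
200 [189, 191, 194, 192, 192, 191, 189, 180, 131, 159, 210, 209, 210, 208, 210, 212, 210, 210, 209, 211, 211, 214, 212, 208, 210, 211, 214, 215, 213, 210, 211, 212, 210, 212, 213, 213, 209, 208, 213, 214, 215, 214, 212, 212, 168, 189, 188, 185, 191, 194, 192, 193, 192, 190, 187, 189, 182, 134]
230 [190, 188, 195, 193, 190, 192, 188, 193, 139, 128, 195, 210, 209, 211, 208, 213, 212, 212, 211, 207, 211, 211, 213, 210, 209, 210, 212, 216, 210, 211, 211, 213, 211, 212, 210, 214, 209, 212, 215, 213, 214, 214, 215, 212, 194, 187, 187, 187, 191, 192, 191, 190, 191, 187, 187, 189, 128, 138]
130 [-6.  2.] [-4.9  2. ]
134 [-3.4  2. ] [-2.  2.]
138 [-0.7  2. ] [0.8 2. ]
142 [1.9 2. ] [3.7 2. ]
146 [4.6 2. ] [6.6 2. ]
150 [7.3 2. ] [9.4 2. ]
154 [10.  2.] [12.4  2. ]
158 [12.7  2. ] [15.3  2. ]
162 [15.5  2. ] [18.2  2. ]
166 [18.2  2. ] [21.2  2. ]
170 [21.  2.] [24.2  2. ]
174 [23.8  2. ] [27.2  2. ]
```

The first blank now lies flat, centred at x≈59 and y≈1 mm. Next, the second blank; I'll measure it again first.

```bash
python3 -c "
from h import *
mv(.50,-.22,.30,-60)"
```

```text
mv [ 29.38   6.83 -19.1 ] [ -0.16   0.04 -22.13] now [0.5279 0.0807 0.1095] [-1.799e+02  1.000e-01 -8.210e+01] t 36.8
```

Emit:
send_rows --plan '[[[1,0.5,-3.5,0,0,0],[3,1.5,-7,0,0,0],[6.5,3,-9,0,0,0],[10,4,-11,0,0,0],[14,5,-13,0,0,0],[18,6,-15,0,0,0],[22,7,-17,0,0,0],[26,8,-19,0,0,0]]]' --fingers 0.78

```text
clock: 37.47
tool_pos: [0.4842, -0.1736, 0.29]
orientation: [179.9, 0.0, -82.1]
force: [0.7, -0.2, -0.1]
opening: 0.0684
gripper_force: 0.0
```

Emit:
send_rows --plan '[[[3.5,1,0,0,0,0],[3.5,1,0,0,0,0],[3.5,1,0,0,0,0]]]'

```text
clock: 37.72
tool_pos: [0.4793, -0.2098, 0.2887]
orientation: [179.8, 0.1, -82.3]
force: [0.9, 0.8, -0.2]
opening: 0.0683
gripper_force: 0.0
```

```bash
python3 bl.py;python3 - <<'E'
from h import *
w=snap('wrist');hsv=cv2.cvtColor(w['img'],cv2.COLOR_RGB2HSV)
m=((hsv[...,1]>120)&(hsv[...,0]<35)&(hsv[...,2]>120)).astype(np.uint8);m[240:]=0
for c in cv2.findContours(m,0,2)[0]:
    if cv2.contourArea(c)<500: continue
    p=np.array([onz(w,u,.018)[:2]*1000 for u in c[:,0,:]]);print('coloured x',p[:,0].min().round(),p[:,0].max().round(),'y',p[:,1].min().round(),p[:,1].max().round(),cv2.boundingRect(c),'ymax for x 410..450',p[(p[:,0]>410)&(p[:,0]<450),1].max(initial=-999).round())
E
```

```text
area 3306.5 (285, 71, 87, 56) ctr mm [ 430.5 -298.7] size [49.8 99.2] long axis deg 177.5
[ 0.47950513 -0.20871776  0.28872474]
coloured x 361.0 417.0 y -415.0 -364.0 (355, 0, 45, 44) ymax for x 410..450 -365.0
```

```bash
python3 -c "
from h import *
mv(.4305,-.2987,.12,-2.5)"
```

```text
mv [ 8.33  6.08 16.9 ] [  0.08   0.14 -79.66] now [ 0.4798 -0.208   0.2889] [ 1.799e+02  1.000e-01 -8.220e+01] t 37.8
```

Emit:
send_rows --plan '[[[8.3,6.1,16.9,0,0,-79.7],[8.3,6.1,16.9,0,0,-79.7],[8.3,6.1,16.9,0,0,-79.7],[8.3,6.1,16.9,0,0,-79.7],[8.3,6.1,16.9,0,0,-79.7],[8.3,6.1,16.9,0,0,-79.7],[8.3,6.1,16.9,0,0,-79.7],[8.3,6.1,16.9,0,0,-79.7]]]'

```text
clock: 38.48
tool_pos: [0.4309, -0.2976, 0.1199]
orientation: [180.0, 0.2, -24.4]
force: [0.2, 0.3, 0.9]
opening: 0.0684
gripper_force: 0.0
```

Emit:
send_rows --plan '[[[0,0,0,0,0,-7],[0,0,0,0,0,-14],[0,0,0,0,0,-21],[0,0,0,0,0,-22.4],[0,0,0,0,0,-22.4],[0,0,0,0,0,-22.4]]]'

```text
clock: 38.98
tool_pos: [0.4316, -0.2979, 0.1211]
orientation: [-180.0, 0.0, -2.5]
force: [0.8, -0.3, -0.4]
opening: 0.0686
gripper_force: 0.0
```

```bash
python3 -c "
from bl import *
mv(.4305,-.2987,-.0165,-2.5);blanks()"
```

```text
mv [-0.1   0.08 13.76] [-0.01  0.03 -0.04] now [ 0.4316 -0.2979  0.1211] [-180.     0.    -2.5] t 39.0
area 5938.0 (249, 138, 62, 102) ctr mm [ 437.  -298.9] size [49.3 85.5] long axis deg 177.5
```

Emit:
send_rows --plan '[[[-0.1,0.1,4,0,0,0],[-0.1,0.1,8,0,0,0],[-0.1,0.1,12,0,0,0],[-0.1,0.1,13.7,0,0,0],[-0.1,0.1,13.7,0,0,0],[-0.1,0.1,13.7,0,0,0]]]'

```text
clock: 39.53
tool_pos: [0.43, -0.2996, -0.0161]
orientation: [-180.0, 0.1, -2.5]
force: [0.1, 0.2, 1.2]
opening: 0.0683
gripper_force: 0.0
```

Emit:
send_rows --plan '[[[0,0,0,0,0,0],[0,0,0,0,0,0],[0,0,0,0,0,0],[0,0,0,0,0,0],[0,0,0,0,0,0],[0,0,0,0,0,0]]]' --fingers 0

```text
clock: 40.03
tool_pos: [0.4315, -0.2999, -0.014]
orientation: [180.0, -0.2, -2.4]
force: [0.0, 2.5, 8.9]
opening: 0.0495
gripper_force: 30.0
```

Emit:
send_rows --plan '[[[0,0,-0.5,0,0,0],[0,0,-3,0,0,0],[0,0,-7,0,0,0],[0,0,-11,0,0,0],[0,0,-15,0,0,0],[0,0,-19,0,0,0],[0,0,-20,0,0,0],[0,0,-20,0,0,0]]]'

```text
clock: 40.7
tool_pos: [0.4322, -0.3004, 0.1889]
orientation: [179.9, -0.4, -2.4]
force: [0.7, -0.2, -2.4]
opening: 0.0493
gripper_force: 30.0
```

```bash
python3 -c "
from h import *
mv(*V(54,0,180),-82);print(ctrl.get_obs()['force'])"
```

```text
mv [  8.2  -38.77   0.87] [-0.2  -0.45 79.6 ] now [ 0.4322 -0.3004  0.1889] [179.9  -0.4  -2.4] t 40.7
[ 0.73812819 -0.18819772 -2.36653958]
```

Emit:
send_rows --plan '[[[1,-3.8,0,0,0,7],[2,-7.6,0,0,0,14],[2.8,-11.4,0,0,0,21],[3.6,-15.2,0,0,0,28],[4.4,-19,0,0,0,35],[5,-22.8,0,0,0,42],[5.7,-26.6,0,0,0,49],[6.4,-30.4,0,0,0,56]]]'

```text
clock: 41.37
tool_pos: [0.5017, -0.0163, 0.183]
orientation: [179.9, 0.1, -53.0]
force: [1.1, -1.0, -2.8]
opening: 0.0494
gripper_force: 30.0
```

```bash
python3 -c "
from h import *
mv(*V(54,0,150),-82)"
```

```text
mv [-6.23 -8.31  3.29] [ 0.13  0.04 29.01] now [ 0.5017 -0.0163  0.183 ] [ 1.799e+02  1.000e-01 -5.300e+01] t 41.4
```

Emit:
send_rows --plan '[[[-2.5,-3,0,0,0,7],[-5,-6,1,0,0,14],[-6.2,-8.3,3,0,0,21],[-6.2,-8.3,3.3,0,0,28],[-6.2,-8.3,3.3,0,0,29],[-6.2,-8.3,3.3,0,0,29],[-6.2,-8.3,3.3,0,0,29]]]'

```text
clock: 41.95
tool_pos: [0.5309, 0.081, 0.1512]
orientation: [180.0, -0.0, -81.5]
force: [0.0, 0.7, -2.1]
opening: 0.0494
gripper_force: 30.0
```

```bash
python3 held.py .0145; python3 -c "
from h import *
mv(*V(57.5,1,60),-82)"
```

```text
(224, 164, 113, 74) end x 1.6 2.0 y -23.8 24.5
TCP vise [51.4 -0.3] yaw [-179.99    0.    -81.51]
mv [-0.61  0.13  9.17] [-0.01  0.    0.49] now [0.5312 0.081  0.1517] [-180.     0.   -81.5] t 42.0
```

Emit:
send_rows --plan '[[[-0.6,0.1,4,0,0,0.5],[-0.6,0.1,7,0,0,0.5],[-0.6,0.1,9,0,0,0.5],[-0.6,0.1,9,0,0,0.5],[-0.6,0.1,9,0,0,0.5],[-0.6,0.1,9,0,0,0.5]]]'

```text
clock: 42.5
tool_pos: [0.5308, 0.0875, 0.0632]
orientation: [-179.9, 0.0, -82.1]
force: [0.2, -0.5, -2.1]
opening: 0.0492
gripper_force: 30.0
```

```bash
python3 held.py .0145; python3 -c "
from h import *
mv(*V(57,1,41),-82);print(ctrl.get_obs()['force'])"
```

```text
(225, 164, 112, 74) end x 8.3 8.3 y -24.0 24.2
TCP vise [58.2 -1.1] yaw [-1.7981e+02  5.0000e-02 -8.2120e+01]
mv [0.12 0.22 2.25] [-0.19  0.05 -0.12] now [0.531  0.0878 0.0635] [-179.8    0.   -82.1] t 42.5
[-0.17320576  0.58963989 -1.06742387]
```

Emit:
send_rows --plan '[[[0.1,0.1,1,0,0,0],[0.1,0.1,1.8,0,0,0],[0.1,0.1,2.2,0,0,0],[0.1,0.1,2.2,0,0,0]]]'

```text
clock: 42.88
tool_pos: [0.5281, 0.0861, 0.0385]
orientation: [179.9, -0.0, -82.1]
force: [-0.2, -0.3, -2.4]
opening: 0.0497
gripper_force: 30.0
```

Emit:
send_rows --plan '[[[0,0,0.15,0,0,0],[0,0,0.3,0,0,0],[0,0,0.3,0,0,0]]]'

```text
clock: 43.13
tool_pos: [0.5286, 0.0864, 0.0379]
orientation: [-180.0, -0.0, -82.1]
force: [-7.3, -0.0, 13.9]
opening: 0.0494
gripper_force: 30.0
```

Contact came at the expected height. Releasing.

Emit:
send_rows --plan '[[[0,0,0,0,0,0],[0,0,0,0,0,0],[0,0,0,0,0,0],[0,0,0,0,0,0],[0,0,-3,0,0,0],[0,0,-7,0,0,0],[0,0,-10,0,0,0],[0,0,-10,0,0,0]]]' --fingers 0.85

```text
clock: 43.8
tool_pos: [0.5325, 0.0877, 0.143]
orientation: [-179.4, 0.1, -82.1]
force: [1.5, 0.8, 0.6]
opening: 0.0745
gripper_force: 0.0
```

```bash
python3 slope.py; python3 - <<'E'
from h import *
from held import held
held(.070-.018-ctrl.get_obs()['tool_pos'][2])
w=snap('wrist','wp.png');img=w['img']
for c in (260,285,305): print(c,img[130:180:2,c].max(1).tolist())
E
```

```text
[[ 96.   75.  -21.9   9.   77.7]
 [148.   68.   14.2   2.4  62.9]
 [160.   67.   23.3   2.8  61.5]
 [172.   66.   32.6   2.5  59.7]
 [184.   66.   41.3   2.5  62.4]
 [196.   65.   51.2   3.   60.6]
 [208.   64.   61.2   2.7  59.2]
 [220.   64.   70.3   2.7  61.5]
 [232.   63.   80.7   2.4  60.2]]
slope deg -0.7 TCP vise [57.8 -1.1] 0.14 [-0.6 -0.7 -0.5]
(250, 141, 69, 97) end x 8.3 8.3 y -21.9 26.9
TCP vise [57.5  0.5] yaw [-1.7982e+02  7.0000e-02 -8.2150e+01]
260 [129, 132, 133, 133, 134, 170, 213, 211, 211, 213, 210, 213, 212, 210, 210, 212, 210, 210, 211, 212, 211, 210, 209, 210, 210]
285 [126, 125, 128, 127, 133, 165, 211, 211, 212, 211, 211, 211, 212, 213, 212, 213, 210, 211, 213, 209, 211, 211, 209, 212, 210]
305 [132, 128, 130, 130, 132, 165, 211, 211, 211, 212, 212, 212, 212, 213, 211, 211, 213, 212, 213, 211, 212, 211, 213, 211, 210]
```

The new pack is flat and square. Now I'll find the palm knob's outer face from the earlier wrist picture w6, taken with the ram right back.

```bash
python3 - <<'E'
from h import *
w=snap('wrist');o=ctrl.get_obs();t=np.radians(VY)
def TT(p,e):
    M=np.eye(4);M[:3,:3]=R.from_euler('xyz',e,degrees=True).as_matrix();M[:3,3]=p;return M
C=np.linalg.inv(TT(o['tool_pos'],o['orientation']))@w['pose']
q=dict(K=w['K'],pose=TT([.4932,-.0589,.1205],[-179.8,0,-82])@C)
def toV(p): p=p[:2]-VO;return (np.array([np.cos(t)*p[0]+np.sin(t)*p[1],-np.sin(t)*p[0]+np.cos(t)*p[1]])*1e3).round(1)
g=cv2.imread('pics/w6.png').max(2);m=(g<70).astype(np.uint8);m[120:]=0;m[:,:130]=0;m[:,230:]=0
n,l,st,ce=cv2.connectedComponentsWithStats(m);i=1+st[1:,4].argmax();print(st[i],ce[i])
x,y,ww,h=st[i][:4]
for u in [(x+ww/2,y),(x+ww/2,y+h),(x,y+h/2),(x+ww,y+h/2)]: print(u,toV(onz(q,u,.087)),toV(onz(q,u,.067)))
print('cam',toV(q['pose'][:3,3]))
mv(*V(-200,-8,200),-172)
# anything tall near the start of the push? bench points behind the knob
s=snap('scene');print(proj(s,V(-200,-8,0)),proj(s,V(-200,-8,100)))
E
```

```text
[ 151   40   66   41 1913] [183.42028228  58.20543649]
(np.float64(184.0), np.int32(40)) [-190.7    2.8] [-194.    -2.2]
(np.float64(184.0), np.int32(81)) [-168.9    1.2] [-170.2   -3.9]
(np.int32(151), np.float64(60.5)) [-180.   -16.8] [-182.3  -23.7]
(np.int32(217), np.float64(60.5)) [-180.    20.9] [-182.3   17.5]
cam [-155.    57.5]
mv [25.7  -1.07 -6.43] [ 5.000e-02 -5.000e-02  8.984e+01] now [0.5281 0.0862 0.1357] [179.9  -0.  -82.2] t 44.0
[320.04514391 211.68451857] [322.66245183 186.32245255]
```

```bash
python3 -c "
from h import *
print(V(-240,-8,200));mv(*V(-240,-8,200),-172)"
```

```text
(np.float64(0.5793236887803482), np.float64(-0.20655095169029636), 0.2)
mv [29.7  -1.09 -6.46] [ 7.000e-02 -1.100e-01  8.984e+01] now [0.5279 0.0861 0.1353] [179.9  -0.  -82.2] t 44.0
```

Emit:
send_rows --plan '[[[0,0,-4,0,0,0],[2,0,-6.5,0,0,7],[6,-0.2,-6.5,0,0,14],[10,-0.4,-6.5,0,0,21],[14,-0.5,-6.5,0,0,28],[18,-0.7,-6.5,0,0,35],[22,-0.8,-6.5,0,0,42],[26,-1,-6.5,0,0,49]]]' --fingers 0

```text
clock: 44.72
tool_pos: [0.5734, -0.1717, 0.1999]
orientation: [179.9, -0.1, -131.5]
force: [0.9, 0.7, -0.1]
opening: 0.0265
gripper_force: 0.0
```

```bash
python3 -c "
from h import *
mv(*V(-240,-8,150),-172)"
```

```text
mv [ 2.21 -2.76  4.99] [ 0.07 -0.12 40.52] now [ 0.5734 -0.1717  0.1999] [ 1.799e+02 -1.000e-01 -1.315e+02] t 44.7
```

Emit:
send_rows --plan '[[[1,-1,1,0,0,7],[2.2,-2.8,3,0,0,14],[2.2,-2.8,5,0,0,21],[2.2,-2.8,5,0,0,28],[2.2,-2.8,5,0,0,35],[2.2,-2.8,5,0,0,40.5],[2.2,-2.8,5,0,0,40.5],[2.2,-2.8,5,0,0,40.5]]]'

```text
clock: 45.38
tool_pos: [0.5802, -0.2048, 0.1501]
orientation: [180.0, -0.1, -171.5]
force: [0.4, 0.9, -0.5]
opening: 0.0005
gripper_force: 0.0
```

```bash
python3 -c "
from h import *
mv(*V(-240,-8,33),-172)
w=snap('wrist','w20.png')"
```

```text
mv [ 0.09 -0.17 11.71] [ 0.02 -0.12  0.53] now [ 0.5802 -0.2048  0.1501] [ 1.800e+02 -1.000e-01 -1.715e+02] t 45.4
```

Emit:
send_rows --plan '[[[0.1,-0.2,4,0,0,0.5],[0.1,-0.2,8,0,0,0.5],[0.1,-0.2,11,0,0,0.5],[0.1,-0.2,11.7,0,0,0.5],[0.1,-0.2,11.7,0,0,0.5],[0.1,-0.2,11.7,0,0,0.5]]]'

```text
clock: 45.93
tool_pos: [0.5808, -0.2071, 0.0354]
orientation: [-180.0, 0.0, -172.0]
force: [0.3, -0.8, 0.8]
opening: 0.0007
gripper_force: 0.0
```

Emit:
send_rows --plan '[[[0,0.5,0,0,0,0],[0,1,0,0,0,0],[0,1.5,0,0,0,0],[0,2,0,0,0,0],[0,2,0,0,0,0]]]'

```text
clock: 46.35
tool_pos: [0.5775, -0.186, 0.0354]
orientation: [-180.0, 0.1, -172.1]
force: [-0.5, -0.5, -0.1]
opening: 0.0006
gripper_force: 0.0
```

Emit:
send_rows --plan '[[[0,0.2,0,0,0,0],[0,0.4,0,0,0,0],[0,0.7,0,0,0,0],[0,1,0,0,0,0],[0,1,0,0,0,0]]]'

```text
clock: 46.77
tool_pos: [0.5758, -0.1768, 0.0343]
orientation: [180.0, -0.0, -172.1]
force: [0.3, 0.7, 0.5]
opening: 0.0002
gripper_force: 0.0
```

Emit:
send_rows --plan '[[[0,0.2,0,0,0,0],[0,0.4,0,0,0,0],[0,0.7,0,0,0,0],[0,1,0,0,0,0],[0,1,0,0,0,0]]]'

```text
clock: 47.18
tool_pos: [0.5746, -0.1685, 0.0345]
orientation: [-179.9, -0.0, -172.1]
force: [1.5, -7.8, -1.0]
opening: 0.0009
gripper_force: 3.6
```

Emit:
send_rows --plan '[[[0,0.3,0,0,0,0],[0,0.6,0,0,0,0],[0,0.9,0,0,0,0],[0,1.2,0,0,0,0],[0,1.5,0,0,0,0],[0,1.8,0,0,0,0],[0,1.8,0,0,0,0]]]'

```text
clock: 47.77
tool_pos: [0.572, -0.1513, 0.0345]
orientation: [-179.9, -0.0, -172.1]
force: [1.2, -10.2, -1.6]
opening: 0.0002
gripper_force: 5.3
```

Emit:
send_rows --plan '[[[0,0.2,0,0,0,0],[0,0.4,0,0,0,0],[0,0.4,0,0,0,0]]]'

```text
clock: 48.02
tool_pos: [0.5714, -0.1476, 0.0345]
orientation: [-179.9, -0.0, -172.2]
force: [1.3, -12.5, -2.2]
opening: 0.0006
gripper_force: 6.1
```

Emit:
send_rows --plan '[[[0,0.2,0,0,0,0],[0,0.4,0,0,0,0],[0,0.4,0,0,0,0]]]'

```text
clock: 48.27
tool_pos: [0.571, -0.1445, 0.0345]
orientation: [-179.8, -0.0, -172.1]
force: [2.6, -17.8, -2.7]
opening: 0.0004
gripper_force: 8.6
```

Emit:
send_rows --plan '[[[0,0.2,0,0,0,0],[0,0.3,0,0,0,0],[0,0.3,0,0,0,0],[0,0.3,0,0,0,0]]]'

```text
clock: 48.6
tool_pos: [0.5706, -0.1423, 0.0345]
orientation: [-179.8, -0.1, -172.2]
force: [2.6, -21.4, -4.7]
opening: 0.0006
gripper_force: 10.8
```

That gives about 21 N, so the pad is pressed about 7 mm. Backing off.

Emit:
send_rows --plan '[[[0,-0.5,0,0,0,0],[0,-1.5,0,0,0,0],[0,-3.5,0,0,0,0],[0,-7,0,0,0,0],[0,-8,-4,0,0,0],[0,-8,-8,0,0,0],[0,-8,-12,0,0,0],[0,-8,-16,0,0,0]]]'

```text
clock: 49.27
tool_pos: [0.581, -0.2184, 0.196]
orientation: [180.0, -0.0, -172.2]
force: [0.8, 0.5, 0.8]
opening: 0.0007
gripper_force: 0.0
```

```bash
python3 -c "
from h import *
o=ctrl.get_obs();print(o['tool_pos'],o['force']);mv(*V(10,0,300),-82)"
```

```text
[ 0.58102717 -0.21839471  0.19597497] [0.84508064 0.45673537 0.82088396]
mv [  0.9   26.2  -10.39] [ 5.00e-02 -1.00e-02 -9.02e+01] now [ 0.581  -0.2184  0.196 ] [ 180.    -0.  -172.2] t 49.3
```

Now I'll check the result from above.

Emit:
send_rows --plan '[[[0.9,26.2,-10.4,0,0,-90],[0.9,26.2,-10.4,0,0,-90],[0.9,26.2,-10.4,0,0,-90],[0.9,26.2,-10.4,0,0,-90],[0.9,26.2,-10.4,0,0,-90],[0.9,26.2,-10.4,0,0,-90],[0.9,26.2,-10.4,0,0,-90],[0.9,26.2,-10.4,0,0,-90]]]'

```text
clock: 49.93
tool_pos: [0.5373, 0.0448, 0.3015]
orientation: [-179.8, 0.2, -114.3]
force: [0.4, -0.1, 0.1]
opening: 0.0005
gripper_force: 0.0
```

Emit:
send_rows --plan '[[[0,0,0,0,0,-7],[0,0,0,0,0,-14],[0,0,0,0,0,-21],[0,0,0,0,0,-28],[0,0,0,0,0,-33],[0,0,0,0,0,-33],[0,0,0,0,0,-33]]]'

```text
clock: 50.52
tool_pos: [0.5368, 0.0405, 0.2984]
orientation: [180.0, 0.0, -82.0]
force: [0.3, 0.7, -0.2]
opening: 0.0006
gripper_force: 0.0
```

```bash
python3 -c "
from h import *
mv(*V(45,0,170),-82)"
```

```text
mv [-3.44  0.02 12.84] [ 0.01  0.02 -0.02] now [0.5368 0.0405 0.2984] [180.   0. -82.] t 50.5
```

Emit:
send_rows --plan '[[[-3.4,0,4,0,0,0],[-3.4,0,8,0,0,0],[-3.4,0,12,0,0,0],[-3.4,0,12.8,0,0,0],[-3.4,0,12.8,0,0,0],[-3.4,0,12.8,0,0,0]]]'

```text
clock: 51.02
tool_pos: [0.5321, 0.074, 0.1705]
orientation: [179.9, -0.1, -82.0]
force: [0.5, 0.4, 1.1]
opening: 0.0004
gripper_force: 0.0
```

```bash
python3 - <<'E'
from h import *
from slope import slope
slope()
w=snap('wrist','w21.png');img=w['img'];t=np.radians(VY)
def toV(p): p=p[:2]-VO;return (np.array([np.cos(t)*p[0]+np.sin(t)*p[1],-np.sin(t)*p[0]+np.cos(t)*p[1]])*1e3).round(1)
for c in (250,265,300): print(c,img[40:230:3,c].max(1).tolist())
for r in range(40,230,10): print(r,toV(onz(w,(280,r),.087)),toV(onz(w,(280,r),.070)))
for r in (170,185,200,215,230): print(r,img[r,225:340:3].max(1).tolist())
E
```

```text
[[120.   80.  -20.8  -0.4 125.6]
 [172.   60.   23.7   2.9  60.6]
 [184.   60.   33.3   2.9  63.3]
 [196.   59.   44.1   2.6  61.5]
 [208.   58.   55.3   3.1  59.2]
 [220.   58.   65.3   3.1  62. ]
 [232.   58.   75.3   3.1  64.7]]
slope deg -0.1 TCP vise [44.6 -1.2] 0.1717 [ 0.6 -0.2  0.4]
250 [131, 58, 46, 116, 55, 73, 81, 49, 47, 45, 64, 77, 73, 79, 73, 73, 80, 75, 73, 77, 78, 76, 76, 75, 85, 113, 162, 206, 202, 195, 166, 93, 86, 90, 114, 147, 144, 165, 201, 196, 186, 137, 135, 138, 140, 138, 137, 135, 136, 138, 138, 140, 139, 137, 140, 137, 140, 138, 138, 137, 137, 136, 135, 136]
265 [125, 127, 123, 118, 117, 98, 71, 44, 96, 69, 52, 80, 74, 74, 77, 77, 76, 78, 80, 75, 73, 79, 76, 83, 78, 74, 162, 203, 201, 194, 162, 76, 77, 105, 139, 99, 141, 164, 203, 197, 179, 155, 155, 219, 217, 218, 216, 218, 219, 218, 217, 218, 217, 219, 215, 217, 217, 219, 217, 217, 216, 218, 219, 217]
300 [120, 119, 123, 123, 117, 91, 62, 44, 45, 41, 60, 81, 81, 78, 74, 75, 77, 102, 128, 129, 127, 125, 126, 127, 121, 128, 171, 208, 203, 198, 153, 75, 77, 107, 134, 98, 138, 181, 202, 199, 168, 151, 150, 214
[... 961 characters left out ...]
16, 221, 220, 216, 218, 218, 218, 216, 216, 219, 221, 217, 192, 198, 199, 198, 195, 138, 142, 145, 145]
200 [138, 95, 103, 198, 195, 201, 200, 136, 137, 136, 212, 214, 215, 218, 218, 214, 218, 216, 216, 220, 220, 217, 217, 219, 218, 215, 219, 219, 219, 216, 194, 198, 199, 196, 195, 148, 145, 148, 149]
215 [140, 129, 94, 197, 195, 201, 198, 147, 136, 134, 201, 216, 215, 217, 218, 212, 217, 218, 217, 219, 221, 217, 218, 218, 217, 214, 218, 221, 219, 215, 194, 199, 197, 193, 195, 140, 141, 145, 145]
230 [142, 138, 90, 182, 198, 197, 198, 192, 134, 136, 196, 214, 214, 219, 219, 212, 216, 218, 216, 217, 218, 215, 218, 218, 219, 214, 220, 219, 217, 209, 196, 198, 198, 194, 195, 140, 145, 143, 141]
```

```bash
python3 - <<'E'
from h import *
w=snap('wrist');o=ctrl.get_obs();t=np.radians(VY)
def TT(p,e):
    M=np.eye(4);M[:3,:3]=R.from_euler('xyz',e,degrees=True).as_matrix();M[:3,3]=p;return M
C=np.linalg.inv(TT(o['tool_pos'],o['orientation']))@w['pose']
def toV(p): p=p[:2]-VO;return (np.array([np.cos(t)*p[0]+np.sin(t)*p[1],-np.sin(t)*p[0]+np.cos(t)*p[1]])*1e3).round(1)
for f,q in(('wp.png',dict(K=w['K'],pose=TT([.5301,.0866,.140],[-179.8,0,-82.1])@C)),('w21.png',w)):
    g=cv2.imread('pics/'+f).max(2)[:,255:275].mean(1)
    e=[(r,int(g[r+2]-g[r-2])) for r in range(20,180) if abs(g[r+2]-g[r-2])>45 and abs(g[r+2]-g[r-2])>=max(abs(g[r+3]-g[r-1]),abs(g[r+1]-g[r-3]))]
    print(f,[(r,d,toV(onz(q,(280,r),.087))[0]) for r,d in e])
s=snap('scene','s22.png');im=cv2.cvtColor(s['img'],cv2.COLOR_RGB2HSV)
p=V(-69,58,130);print('pawl knob expected',proj(s,p),proj(s,V(-75,58,140)))
u=proj(s,p).astype(int);print(s['img'][u[1]-10:u[1]+11:2,u[0]-10:u[0]+11:2].max(2))
E
```

```text
wp.png [(32, 75, np.float64(-59.7)), (45, 100, np.float64(-52.4)), (60, -100, np.float64(-43.8)), (94, 127, np.float64(-23.8)), (106, -113, np.float64(-16.5)), (126, 53, np.float64(-4.0)), (140, 77, np.float64(5.0))]
w21.png [(117, 85, np.float64(-21.1)), (130, -114, np.float64(-11.7)), (151, 64, np.float64(3.7)), (159, -47, np.float64(9.8)), (169, 64, np.float64(17.4))]
pawl knob expected [312.38726115 210.98618701] [314.09123308 207.0179803 ]
[[100  99  99  43  44  27  36  61  97  99  96]
 [ 96  97  96  73  29  41  26  51  83  97  97]
 [ 85  95 125 146 108  68  38  43  47 104 103]
 [ 82  79  97 136 148 107  36  38  30  87  86]
 [ 81  82  76  50  66  38  33  30  49  73  58]
 [ 78  80  68  57  37  46  40  70 100  78  80]
 [ 86  81  79  59  35  41  35  89  86  84  66]
 [ 79  83  74  63  43  41  65  85  80  61  53]
 [ 84  67  63  59  78  93  81  79  69  47  57]
 [ 63  63  52  59  81  94  80  65  92 140  82]
 [ 64  59  63  61  59  78  55  88 140  98  75]]
```

The pad gap has closed from 20 to 15.4 mm, so the pad is pressed about 4.6 mm. Its face sits at the plate ends and the pawl knob is at its resting place. Handing in.

```bash
python3 -c "
from h import *
print(ctrl.close_job())"
```

```text
the job is handed in; nothing more can be done
None
```

The job is handed in, with no verdict returned: the ram sprang right back, the three drilled plates lie stacked in the tray, and both blanks are clamped against the fixed jaw with the pad pressed back about 4.6 mm; the first blank tipped on the jaw top when I placed it and had to be re-laid flat.

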